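# Take the bearing-seat size with a telescoping gauge

## Task

Take the size of the bearing seat in the square-flanged housing with the telescoping gauge that hangs in the forked rest: set the gauge centrally into the housing's bore until its collar lies on the top face, slacken the lock knob so that the plungers spring out to the wall, and tighten it again. Then draw the gauge out and hang it back in the rest upright, still locked at the bore's size. Do not force the gauge, and leave the housing and the other loose things near the work where they stand.

Things in the scene. Friction and masses are not known exactly. Their poses are not given: they have to be found in the camera images.
- gauge: Telescoping bore gauge of bright steel, upright, its z up along its axis, about 0.3 kg. Origin on the axis at the UNDERSIDE of its collar. Heights above the origin: flat collar, diameter 76, 0 to 7 mm; clamp hub, diameter 33, to 13.5; knurled handle, diameter 24, to 46.5; thin neck, diameter 11, to 54; lock knob, diameter 24, to 74 (the top). Below it hangs a stem with a cross head.
- head_mid (a point): Middle of the gauge's cross head, 24 mm below the gauge's origin: a tube, diameter 16, 36 long, along the gauge's y, with a plunger in either end; the stem above it has diameter 14. Each plunger is pushed out by its own spring of about 2 N when the lock is slack.
- knob_grip (a point): Middle of the lock knob, on the axis, 64 mm above the gauge's origin. Seen from above: at its clockwise stop (where it starts, within 0.2 rad) it locks the plungers; 0.9 rad or more anticlockwise of the stop frees them; other stop at 1.5. It takes 0.07 to 0.12 N m; the gauge's weight alone does not keep the gauge from turning along: press it down on the face with some 8 to 20 N while turning.
- tip_a (a point): Outermost point of the plunger on the gauge's +y side (round steel pin, diameter 10, round end). Tips a and b are 40 to 43 mm apart at the start (drawn in, locked) and 64 mm when freed in the open. Once freed they reach the wall within 0.5 s.
- tip_b (a point): Outermost point of the other plunger, on the gauge's -y side.
- housing: Bearing housing: round grey casting, diameter 86, on a square flange 104 x 104 x 14 mm with four bolt holes; 50 mm high, about 2.2 kg, loose. Origin at the centre of its underside, z up. Its upright bore is stepped: seal recess, diameter 60, 12 mm deep; then the bearing seat, diameter 52, to 36 mm deep; then a shoulder, diameter 42, to the bottom.
- bore_mouth (a point): Centre of the housing's bore at its flat top face, 50 mm above the housing's origin, z up. With the gauge's origin here its plungers stand in the middle of the bearing seat.
- sleeve: Plain round steel sleeve, diameter 80, 50 mm high, straight bore of 46: not the part to be gauged. Origin at the centre of its underside. Loose. (Overhead, a fixed shelf hangs over the back of the worktop: swing across the bench with the arm drawn in.)
- rest: Forked rest, fixed: dark foot 115 x 90 x 8 mm, upright back at its +x side, flat aluminium fork on top (80 wide, 6 thick, top face 62 mm up), its slot open towards the rest's -x. Origin at the foot's underside, below where the gauge's axis belongs. The gauge hangs by its collar, stem in the slot, head below the fork.
- rest_seat (a point): Point in the fork's top plane where the gauge's origin belongs, 62 mm above the rest's origin; axes as the rest's. The slot, 22 wide, runs from x = -34 mm (open) to +14 mm. To take the gauge out, raise it about 5 mm (9 at most, its head is under the fork), then slide it along the rest's -x by at least 75 mm; back in the same way.
- big_cap: Bystander: standing blue capacitor, diameter 25, 44 high. Origin at its underside.
- flux_pot: Bystander: small round pot with a lid, diameter 38, 38 high. Origin at its underside.
- spanner_8: Bystander: flat open spanner, 124 mm long, lying. Origin at its middle, underside.
There are look-alikes about, which are no part of the job. What is shaped like the gauge but turquoise is not meant.

How it is judged:
On the way, in this order (a step that is already met when the one before it is completed fails the run):
1. the gauge stands in the bore of the housing, collar on the top face, plungers still drawn in (z of gauge in the frame of bore_mouth below 0.002 m and horizontal distance between gauge and bore_mouth below 0.008 m and distance between tip_a and tip_b below 0.046 m), for 0.2 s.
2. the plungers have sprung out to the wall of the seat, collar still on the face (z of gauge in the frame of bore_mouth below 0.003 m and horizontal distance between gauge and bore_mouth below 0.008 m and distance between tip_a and tip_b above 0.05 m), for 0.2 s.
3. the gauge is clear of the housing with the size locked in (z of gauge in the frame of bore_mouth above 0.035 m and distance between tip_a and tip_b between 0.0502 and 0.0538 m), for 0.2 s.
At the end, for the whole second after the job is handed in: The gauge hangs upright and still in the rest, its axis within 16 mm of the seat point, collar on the fork within 3 mm, locked with its tips 52 mm apart (within 1.8 mm) (horizontal distance between gauge and rest_seat below 0.016 m and z of gauge in the frame of rest_seat between -0.003 and 0.003 m and angle between gauge's own z axis and vertical below 0.08 rad and linear speed of gauge below 0.02 m/s and distance between tip_a and tip_b between 0.0502 and 0.0538 m); the robot touches nothing.
It fails at once if the housing is shoved more than 20 mm (distance of housing from where it was at the start of the episode above 0.02 m).
It fails at once if the gauge is slammed or forced on the housing with more than 150 N (contact force between gauge and housing above 150 N).
It fails at once if the sleeve, capacitor, pot or spanner is moved more than 25 mm (distance of any of sleeve, big_cap, flux_pot, spanner_8 from where it was at the start of the episode above 0.025 m).
It also fails if it takes over 69 s, if anything falls off the work surface, if the arm or the gripper's body presses on something with over 40 N, if the wrist force passes 120 N, or if a joint passes its speed limit or range.

## Robot

A 6-joint arm with a two-finger parallel gripper is mounted at the origin on a cart in front of the work surface, level with it; the furniture and walls round the work are solid. World frame = base frame: x ahead of the robot, y to its left, z up, the work surface at z = 0. Lengths are in m, angles in rad, forces in N, time in s.
With the tool pointing down it reaches from about 0.35 to 1 m from the base axis. Payload 7.1 kg.
Tool frame: the origin (TCP) lies midway between the tips of the shut fingers; the grasp point (between the pads) lies 19 mm behind it (bot.pinch_z is the z of the grasp point in the tool frame, in m); z points along the fingers, y is the direction in which the jaws open and shut (so a half turn about z gives the same grasp; the last joint's range is limited). The gripper opens to 85 mm and grips with 20 to 120 N. Pads are 22 mm wide; open, the fingers measure 114 mm over their backs; the gripper's body (76 mm by 85 mm) begins 54 mm behind the grasp point. The pads swing forward as they close: fully open they stand 13 mm farther back than shut.
Start: joints at [-1.302, 0.423, 1.63, -0, 1.089, -0.019], TCP at [0.177, -0.599, 0.231] pointing down, gripper open.
Joint ranges: [-3, 3], [-0.9, 2.11], [0.09, 2.58], [-1.31, 4.45], [0.11, 2.69], [-2.54, 2.54]. Speed limits (rad/s): [2.39, 2.39, 3.01, 3.14, 3.14, 3.14].

## Interface

Orientations are given as a unit quaternion [x, y, z, w].
In Python, from workcell import bot, get_image, boxes_of, trace, tip_of gives the robot as it stands.
- The arm moves only by the tool drive_tool, never from a script. Its argument "series" is a list of rows, each a list of 3 entries, a list of its own where there are three numbers: the gripper command: -1 is shut, 1 is fully open, values between are in proportion, then the shift along the tool's x, y, z in mm, then the turn, a rotation vector about the tool's x, y, z in rad. A call has 1 to 8 rows; each row shifts and turns the commanded pose from where the row before left it, along the tool's axes as they then stand; what a row does not reach is not made up. A row lasts 1/12 s, in which the tool goes at most 41.7 mm and 7.16 degrees, less where a joint would pass 70% of its speed; a pose out of reach is approached as far as the arm can. A call with a gripper value outside its range is refused whole. The fingers move at their own pace and stop on an object; "newtons" is the grip in N (left out, the last holds). Time passes only in rows, so rows that do not move let the fingers close. It gives the time, the measured TCP pose, the force and the opening at its end, in the units of the state.
- bot.state(): the state, without advancing time (a new reading comes with each control period).
- get_image(name): name is "side" or "top" or "wrist"; returns a dict with "image" (400x640x3 uint8, red, green, blue), "mtx" (3x3 intrinsics, pixels), "R" (3x3) and "t" (3): a world point X has camera coordinates R X + t; the wrist camera has in their place "hand_eye" (4x4, takes a point from camera to tool coordinates, whose origin is the TCP and whose axes are the flange's). Camera axes: x right, y down, z forward; pixel columns grow to the right and rows downward; lengths in m; the calibration is good to about 2 mm. The wrist camera is an equidistant fisheye: a pixel r from the principal point sees the ray r / f radians off the axis. A picture is of the moment at which its call begins: read the wrist's pose just before it. There is no depth.
- bot.hand_in(): hands the job in, once; it reports no verdict.
Trained networks look in a picture, given as the dict that the camera call returned (one of the last four; its "shot" number tells which), for a name from the list of things; names that differ only in an ending like _2 or _b are one class to them, and where a whole thing is asked for, a point or a joint stands for the part that bears it (a point fixed in the world has none). Each returns a list of dicts, best first, with "conf" (0 to 1); they miss things now and then, are a little off and sometimes report something else, mostly with a low value. They report only what shows in the picture. A call takes as long as a camera call. They do not tell look-alikes from the thing itself.
- boxes_of(picture, name): "extent" ([left, top, right, bottom] in pixels, round what is visible of it).
- trace(picture, name): "mask" (400x640 bool, what is visible of it) and "extent" ([left, top, right, bottom] in pixels, round what is visible of it).
- tip_of(picture, name): "uv" ([column, row] in pixels: a listed point, or the origin of a listed thing).
The state is a dict: "time_s": time; "joint_positions": joint angles; "joint_vel": joint speeds; "joint_efforts": joint torques, N m; "position": TCP position; "eef_rot": TCP orientation; "force": force on the tool from outside, world axes, zero at the start; "wrist_torque": the same for the moment, N m; "gripper_width": finger opening in m.
Only numpy, scipy, OpenCV 4.12 (cv2) and the standard library are available. Lean on these libraries where they do the work, as an engineer would, in place of code of your own. Each camera call takes 0.05 s, during which the arm holds its last target.

## Working session

There is one attempt and no reset: what is moved stays moved. The work goes in short steps, Python scripts to look and compute and a tool call to move; the robot and the scene stay as the last step left them, time stands still between calls to the robot, and variables do not carry over. Pictures are saved under pics/ and viewed, and the job is handed in when it is done.

Besides the shell and the picture viewer there is one more tool, called after "Request:" as name([rows], argument=value, ...), one row to a line, values as JSON. drive_tool: Moves the arm, as the interface text tells. Its arguments: {"type":"object","properties":{"series":{"type":"array","items":{"type":"array"}},"newtons":{"type":"number"}},"required":["series"]}

```bash
mkdir -p pics; ls
cat > h.py <<'E'
import numpy as np, cv2
from workcell import bot, get_image, boxes_of, trace, tip_of
from scipy.spatial.transform import Rotation as R
def save(im,name,crop=None,s=1):
    a=im["image"][:,:,::-1]
    if crop: l,t,r,b=crop; a=a[t:b,l:r]
    if s!=1: a=cv2.resize(a,None,fx=s,fy=s,interpolation=cv2.INTER_CUBIC)
    cv2.imwrite("pics/"+name+".png",a)
def ray(im,uv,st=None):
    K=im["mtx"]; 
    if "hand_eye" in im:
        x=(uv[0]-K[0,2])/K[0,0]; y=(uv[1]-K[1,2])/K[1,1]; r=np.hypot(x,y)
        d=np.array([0,0,1.]) if r<1e-9 else np.array([np.sin(r)*x/r,np.sin(r)*y/r,np.cos(r)])
        H=np.array(im["hand_eye"]); Rw=R.from_quat(st["eef_rot"]).as_matrix()
        return Rw@H[:3,3]+np.array(st["position"]), Rw@H[:3,:3]@d
    d=np.array([(uv[0]-K[0,2])/K[0,0],(uv[1]-K[1,2])/K[1,1],1.])
    Rm=np.array(im["R"]);t=np.array(im["t"])
    d=Rm.T@d; return -Rm.T@t, d/np.linalg.norm(d)
def onz(o,d,z): return o+d*(z-o[2])/d[2]
def tri(rays):
    A=0;b=0
    for o,d in rays:
        P=np.eye(3)-np.outer(d,d); A=A+P; b=b+P@o
    x=np.linalg.solve(A,b); return x,[float(np.linalg.norm((np.eye(3)-np.outer(d,d))@(x-o))) for o,d in rays]
E
python3 - <<'E'
from h import *
np.set_printoptions(precision=4,suppress=True)
print(bot.state(),bot.pinch_z)
ims={}
for n in ["side","top","wrist"]:
    st=bot.state(); im=get_image(n); save(im,n+"0")
    print(n,im["mtx"].tolist(),im.get("hand_eye"))
    for k in ["gauge","housing","sleeve","rest","big_cap","flux_pot","spanner_8"]:
        print(k,[(np.round(b["extent"]),round(b["conf"],2)) for b in boxes_of(im,k)])
    for k in ["gauge","knob_grip","tip_a","tip_b","bore_mouth","rest_seat","housing","rest"]:
        print(" pt",k,[(np.round(b["uv"],1),round(b["conf"],2)) for b in tip_of(im,k)])
E
```

```text
pics
{'time_s': 0.0, 'joint_positions': array([-1.302 ,  0.4239,  1.6307,  0.    ,  1.0886, -0.019 ]), 'joint_vel': array([-0.0024, -0.0004, -0.0005, -0.0021, -0.0008, -0.0008]), 'joint_efforts': array([  0.0029, -55.7384, -28.1746,   0.0001,   0.0073,  -0.    ]), 'position': array([ 0.1773, -0.5987,  0.2305]), 'eef_rot': array([ 0.9897,  0.1434, -0.0001, -0.0008]), 'force': array([-0.654 , -0.4875,  0.494 ]), 'wrist_torque': array([ 0.0331,  0.0301, -0.0144]), 'gripper_width': 0.08578162155408293} -0.0187
side [[481.37510888576145, 0.0, 320.969016433526], [0.0, 481.37510888576145, 199.27728047224463], [0.0, 0.0, 1.0]] None
gauge [(array([309., 150., 328., 178.]), 0.75), (array([292., 159., 316., 188.]), 0.67), (array([282., 250., 296., 270.]), 0.46)]
housing [(array([295., 282., 353., 314.]), 0.58)]
sleeve [(array([288., 208., 315., 239.]), 0.84)]
rest [(array([282., 251., 295., 268.]), 0.68), (array([289., 177., 328., 201.]), 0.57)]
big_cap [(array([340., 202., 347., 216.]), 0.42), (array([288., 177., 326., 202.]), 0.25)]
flux_pot [(array([281., 252., 296., 269.]), 0.76)]
spanner_8
[... 1155 characters left out ...]
 pt tip_b [(array([351.1, 235.3]), 0.19)]
 pt bore_mouth [(array([194.9, 206.8]), 0.86)]
 pt rest_seat [(array([410.4, 196.5]), 0.91)]
 pt housing [(array([200. , 203.8]), 0.96), (array([407.5, 195.6]), 0.22)]
 pt rest [(array([405.8, 199.7]), 0.73)]
wrist [[309.70691628693146, 0.0, 324.9451279308876], [0.0, 309.70691628693146, 196.71452487942457], [0.0, 0.0, 1.0]] [[-0.0003 -0.9613 -0.2755  0.0695]
 [ 1.     -0.0003 -0.      0.0005]
 [-0.0001 -0.2755  0.9613 -0.1431]
 [ 0.      0.      0.      1.    ]]
gauge []
housing []
sleeve []
rest []
big_cap []
flux_pot []
spanner_8 []
 pt gauge []
 pt knob_grip []
 pt tip_a []
 pt tip_b []
 pt bore_mouth []
 pt rest_seat []
 pt housing []
 pt rest []
```

View pics/side0.png

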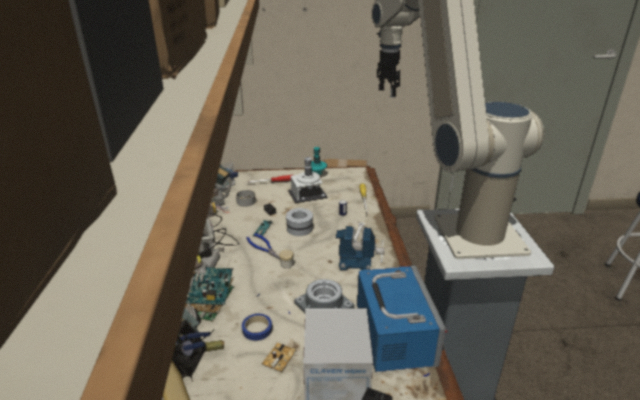

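View pics/top0.png

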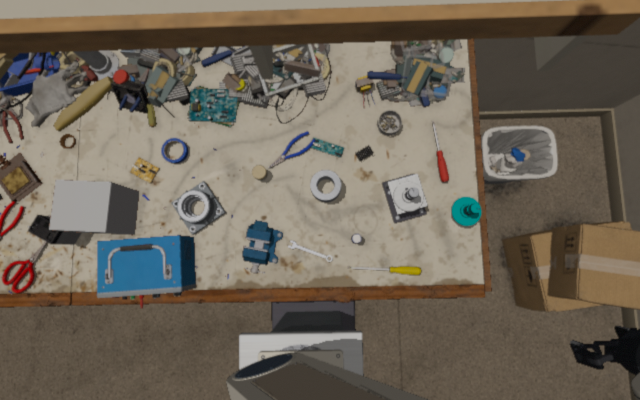

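Run:
```python
from h import *
np.set_printoptions(precision=4,suppress=True)
s=get_image("side"); t=get_image("top")
save(s,"s_crop",(260,130,370,320),3); save(t,"t_crop",(160,150,500,280),2.3)
for n,im in(("s",s),("t",t)):
    print(n,-im["R"].T@im["t"], im["R"][2])
T=lambda a,b:print(tri([ray(s,a),ray(t,b)]))
print("knobs"); T((305.7,161.8),(411.5,191.1)); T((315.2,150.2),(474.8,208.4));T((305.7,161.8),(474.8,208.4)); 
print("gauge");T((305.2,178),(409.5,195.5)); T((317.5,168.5),(464.7,211.3))
print("bore");T((324,290),(194.9,206.8));print("hous");T((323.1,306.2),(200,203.8))
print("rest");T((312.2,196.4),(405.8,199.7))
for uv,z in [((194.9,206.8),.05),((200,203.8),0),((410.4,196.5),.062),((405.8,199.7),0),((326,188),.05),((353,237),.044),((260,170),.038),((308,251),0)]: print(uv,onz(*ray(t,uv),z))
```

```text
s [0.555  1.1444 0.8003] [-0.0648 -0.865  -0.4975]
t [ 0.3543 -0.0854  1.0802] [ 0.1236  0.0181 -0.9922]
knobs
(array([ 0.4968, -0.2795,  0.1239]), [0.0020118336149758543, 0.0020118336149758096])
(array([ 0.4554, -0.4365,  0.0941]), [0.0024905406562650686, 0.00249054065626504])
(array([ 0.4752, -0.4592,  0.036 ]), [0.016548211998471358, 0.016548211998471205])
gauge
(array([ 0.497 , -0.2871,  0.0602]), [0.0039904234750402735, 0.003990423475040426])
(array([ 0.4515, -0.4346,  0.0227]), [0.0016524795302332873, 0.0016524795302331834])
bore
(array([0.4802, 0.2641, 0.0454]), [0.0011199731839748872, 0.0011199731839748811])
hous
(array([ 0.488 ,  0.2669, -0.0015]), [0.004571671592447053, 0.004571671592447012])
rest
(array([ 0.4845, -0.2887, -0.0099]), [0.006777464078301572, 0.006777464078301719])
(194.9, 206.8) [0.4785 0.2626 0.05  ]
(200, 203.8) [0.4924 0.2658 0.    ]
(410.4, 196.5) [ 0.4901 -0.2883  0.062 ]
(405.8, 199.7) [ 0.4901 -0.288   0.    ]
(326, 188) [ 0.5191 -0.0758  0.05  ]
(353, 237) [ 0.3922 -0.1415  0.044 ]
(260, 170) [0.5731 0.0964 0.038 ]
(308, 251) [ 0.3595 -0.0238  0.    ]
```

View pics/s_crop.png

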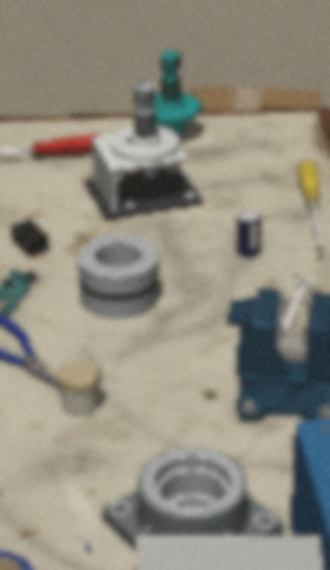

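View pics/t_crop.png

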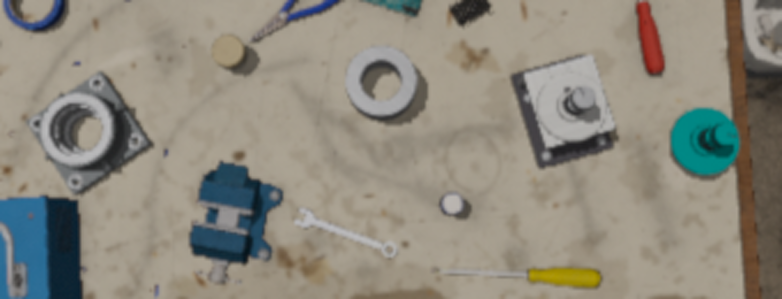

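Candidates for the gauge in the top picture are the bright steel one at (409,195), in the rest, and the turquoise one at (465,211), which is excluded. The square-flanged casting at (197,207) is the housing. The plain ring at (326,187) is the sleeve. Next I'll move over the rest for a closer look.

Request:
drive_tool([
  [1,[30,-25,-5],[0,0,0]],
  [1,[31,-26,-5],[0,0,0]],
  [1,[31,-26,-5],[0,0,0]],
  [1,[31,-26,-5],[0,0,0]],
  [1,[31,-26,-5],[0,0,0]],
  [1,[31,-26,-5],[0,0,0]],
  [1,[31,-26,-5],[0,0,0]],
  [1,[31,-26,-5],[0,0,0]],
])

```text
time_s: 3.17
position: [0.3562, -0.329, 0.2718]
eef_rot: [0.99, 0.143, 0.0, 0.0]
force: [0.3, -0.4, -0.2]
gripper_width: 0.0854
```

Request:
drive_tool([
  [1,[30,-24,0],[0,0,0]],
  [1,[30,-24,0],[0,0,0]],
  [1,[0,0,0],[0,0,0]],
  [1,[0,0,0],[0,0,0]],
])

```text
time_s: 3.5
position: [0.4004, -0.266, 0.2716]
eef_rot: [0.989, 0.145, 0.0, 0.0]
force: [0.3, -0.6, 0.5]
gripper_width: 0.0857
```

```bash
cat > look.py <<'E'
from h import *
import sys
np.set_printoptions(precision=4,suppress=True)
st=bot.state(); im=get_image("wrist"); save(im,sys.argv[1])
print(st["time_s"],st["position"],st["eef_rot"],st["joint_positions"],st["force"],st["gripper_width"])
print("yaw",R.from_quat(st["eef_rot"]).as_matrix()[:,0])
for k in sys.argv[2:]:
    n,z=k.split(":")
    for b in tip_of(im,n): print(n,np.round(b["uv"],1),round(b["conf"],2),onz(*ray(im,b["uv"],st),float(z)))
    r=[(np.round(b["extent"]),round(b["conf"],2)) for b in boxes_of(im,n)]
    print("  box",r)
import pickle; pickle.dump((st,im),open(sys.argv[1]+".pkl","wb"))
E
python3 look.py w1 gauge:0.062 knob_grip:0.126 rest_seat:0.062 rest:0 tip_a:.038 tip_b:.038
```

```text
3.5 [ 0.4004 -0.266   0.2716] [0.9894 0.1455 0.0002 0.0002] [-0.6111  0.158   1.9011 -0.0001  1.082   0.6677] [ 0.2728 -0.5786  0.5099] 0.08574413081118361
yaw [0.9577 0.2879 0.0003]
gauge [458.1 164.9] 0.93 [ 0.4565 -0.4208  0.062 ]
gauge [361.6  99.3] 0.63 [ 0.4916 -0.2824  0.062 ]
  box [(array([430., 136., 490., 194.]), 0.62), (array([332.,  68., 398., 134.]), 0.6)]
knob_grip [482.8 180. ] 0.8 [ 0.4529 -0.4235  0.126 ]
knob_grip [373.7  98.3] 0.61 [ 0.4916 -0.2863  0.126 ]
  box [(array([325.,  65., 397., 133.]), 0.87), (array([432., 142., 492., 196.]), 0.59)]
rest_seat [239.6 145.6] 0.24 [ 0.4013 -0.1622  0.062 ]
  box [(array([321.,  54., 397., 141.]), 0.7), (array([22.,  6., 71., 87.]), 0.17)]
  box [(array([321.,  52., 404., 146.]), 0.58), (array([327.,  66., 397., 135.]), 0.34)]
  box []
  box []
```

View pics/w1.png

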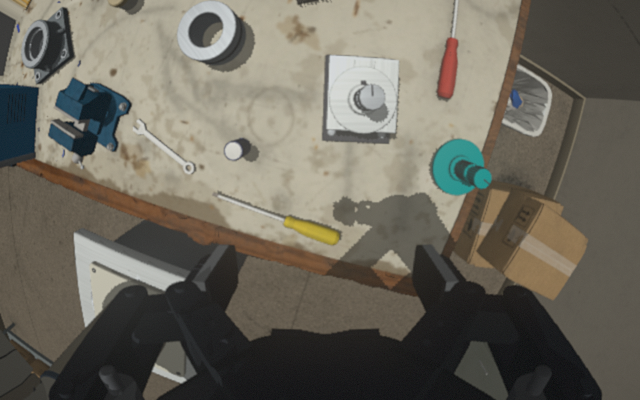

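Request:
drive_tool([
  [1,[0,20,27],[0,0,0]],
  [1,[0,20,27],[0,0,0]],
  [1,[0,0,26],[0,0,0]],
  [1,[0,0,0],[0,0,0]],
  [1,[0,0,0],[0,0,0]],
])

```text
time_s: 4.57
position: [0.4098, -0.3053, 0.1904]
eef_rot: [0.99, 0.143, -0.001, -0.001]
force: [0.1, -0.2, 0.4]
gripper_width: 0.0853
```

```bash
python3 look.py w2 gauge:0.062 knob_grip:0.126 rest_seat:0.062 rest:0
python3 - <<'E'
from h import *
import pickle
im=pickle.load(open("w2.pkl","rb"))[1]
save(im,"w2c",(230,10,430,160),4)
im=pickle.load(open("w1.pkl","rb"))[1]
save(im,"w1c",(300,40,420,160),5)
E
```

```text
4.5667 [ 0.4098 -0.3053  0.1904] [ 0.9897  0.1433 -0.0013 -0.0014] [-0.6636  0.3148  1.9099  0.0001  0.9208  0.6196] [ 0.0784 -0.1791  0.378 ] 0.08527718931850056
yaw [ 0.959   0.2836 -0.0022]
gauge [454.3 173.9] 0.79 [ 0.4581 -0.419   0.062 ]
gauge [328.8  92.3] 0.66 [ 0.4924 -0.2845  0.062 ]
  box [(array([422., 138., 501., 215.]), 0.97), (array([281.,  47., 374., 138.]), 0.73)]
knob_grip [328.7  88.4] 0.71 [ 0.4913 -0.2842  0.126 ]
knob_grip [485.6 190.6] 0.69 [ 0.4588 -0.4186  0.126 ]
  box [(array([283.,  46., 373., 136.]), 0.59)]
  box [(array([276.,  36., 376., 147.]), 0.64)]
  box [(array([284.,  34., 378., 150.]), 0.68), (array([286.,  48., 370., 137.]), 0.32)]
```

View pics/w2c.png

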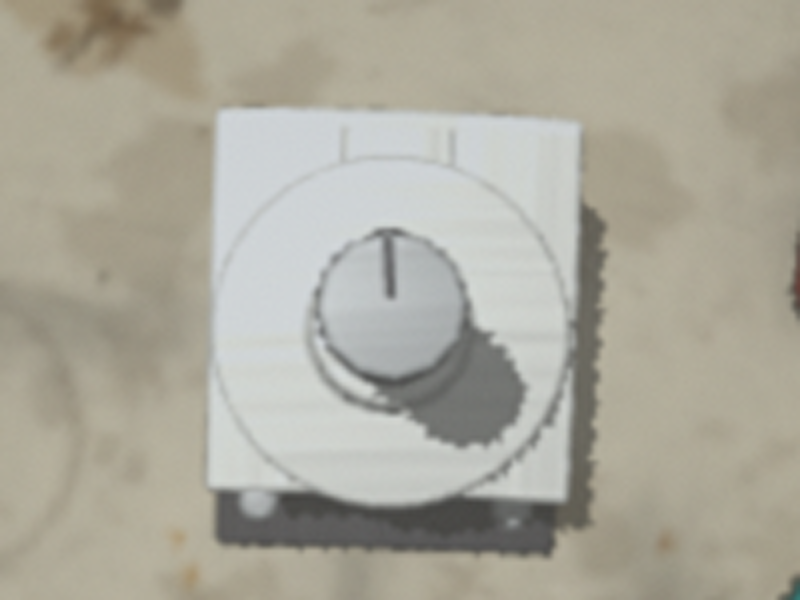

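View pics/w1c.png

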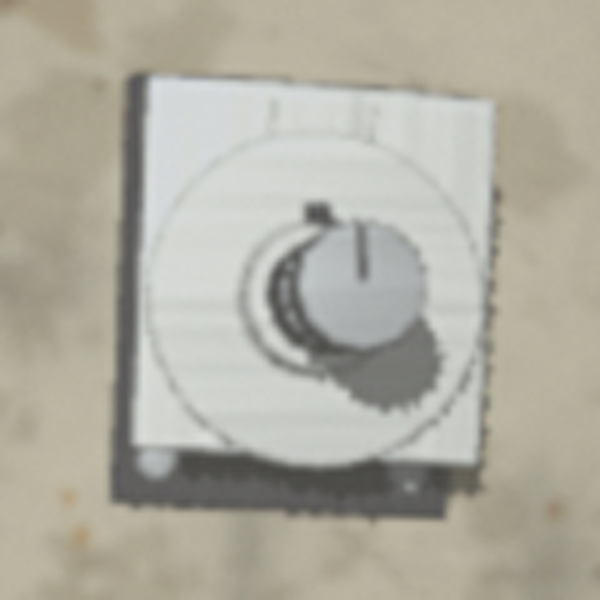

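Run:
```python
from h import *
import pickle
np.set_printoptions(precision=4,suppress=True)
s1,i1=pickle.load(open("w1.pkl","rb"));s2,i2=pickle.load(open("w2.pkl","rb"))
a=(372.4,97);b=(328,86.25);print("knobtop",tri([ray(i1,a,s1),ray(i2,b,s2)]),onz(*ray(i1,a,s1),.136),onz(*ray(i2,b,s2),.136))
a=(363,100);b=(328.25,92.75);print("collar",tri([ray(i1,a,s1),ray(i2,b,s2)]),onz(*ray(i1,a,s1),.069),onz(*ray(i2,b,s2),.069))
f2=lambda u,v:onz(*ray(i2,(u/4+230,v/4+10),s2),.062)
f1=lambda u,v:onz(*ray(i1,(u/5+300,v/5+40),s1),.062)
for f,c in((f2,[(217,110),(581,122),(568,500),(207,487)]),(f1,[(148,76),(495,101),(477,464),(134,445)])):
    P=[f(*x) for x in c]
    print(np.array(P)[:,:2].tolist())
    x=(P[0]-P[3]+P[1]-P[2])[:2]; y=(P[0]-P[1]+P[3]-P[2])[:2]
    print("len",np.linalg.norm(x)/2,np.linalg.norm(y)/2,"yaw x",np.degrees(np.arctan2(x[1],x[0])),"y",np.degrees(np.arctan2(y[1],y[0]))-90)
    m=(P[2]+P[3])[:2]/2; ux=x/np.linalg.norm(x); print("seat est",m+ux*.034)
```

```text
knobtop (array([ 0.4916, -0.2835,  0.1361]), [0.00012266587009433056, 0.00012266587009429397]) [ 0.4915 -0.2835  0.136 ] [ 0.4918 -0.2835  0.136 ]
collar (array([ 0.4916, -0.2842,  0.0613]), [0.00025474330204461863, 0.00025474330204465213]) [ 0.4908 -0.2834  0.069 ] [ 0.4915 -0.2842  0.069 ]
[[0.5293787589385491, -0.23334502543403046], [0.5494098900998802, -0.3097253396426948], [0.46759966243467577, -0.33151191031215055], [0.44782099495631084, -0.25466330644857366]]
len 0.08447947817905019 0.07915794559190306 yaw x 14.780710817369712 y 14.563806371069745
seat est [ 0.4906 -0.2844]
[[0.5294867687303964, -0.23335562149039507], [0.5494742483572801, -0.3099300218473453], [0.4672276957126324, -0.33144363523204357], [0.44741348215926563, -0.25475695971865836]]
len 0.08491569735897198 0.07917248915650485 yaw x 14.636839239488694 y 14.558041747120356
seat est [ 0.4902 -0.2845]
```

The steel gauge hangs at (0.4915,-0.2838) with its origin at about 0.062, and the rest's yaw is 14.65°, with the slot open toward the robot. I'll go above it and lower over the handle.

Request:
drive_tool([
  [1,[0,0,0],[0,0,0.032]],
  [1,[29,0,0],[0,0,0]],
  [1,[29,0,0],[0,0,0]],
  [1,[26.5,0,0],[0,0,0]],
  [1,[0,0,0],[0,0,0]],
  [1,[0,0,0],[0,0,0]],
])

```text
time_s: 5.52
position: [0.4934, -0.2841, 0.1914]
eef_rot: [0.992, 0.128, 0.0, 0.0]
force: [-0.7, -0.6, -0.1]
gripper_width: 0.0853
```

```bash
python3 look.py w3 gauge:0.062 knob_grip:0.126; python3 -c "
from h import *
import pickle
im=pickle.load(open('w3.pkl','rb'))[1]
save(im,'w3c',(220,100,460,300),3)"
```

```text
5.5167 [ 0.4934 -0.2841  0.1914] [0.9917 0.1285 0.0001 0.0001] [-0.5433  0.3922  1.786  -0.0001  0.9631  0.7698] [-0.7074 -0.6421 -0.0759] 0.08533502837638511
yaw [0.967  0.2549 0.0001]
gauge [444.2 245. ] 0.76 [ 0.4667 -0.4175  0.062 ]
gauge [323.4 186.5] 0.7 [ 0.4943 -0.283   0.062 ]
  box [(array([415., 216., 480., 282.]), 0.95), (array([282., 150., 366., 235.]), 0.65), (array([  0.,  62.,  24., 149.]), 0.37)]
knob_grip [469.9 276.1] 0.82 [ 0.4668 -0.4182  0.126 ]
knob_grip [319.5 210.5] 0.67 [ 0.4922 -0.281   0.126 ]
  box [(array([282., 148., 367., 233.]), 0.9)]
```

View pics/w3c.png

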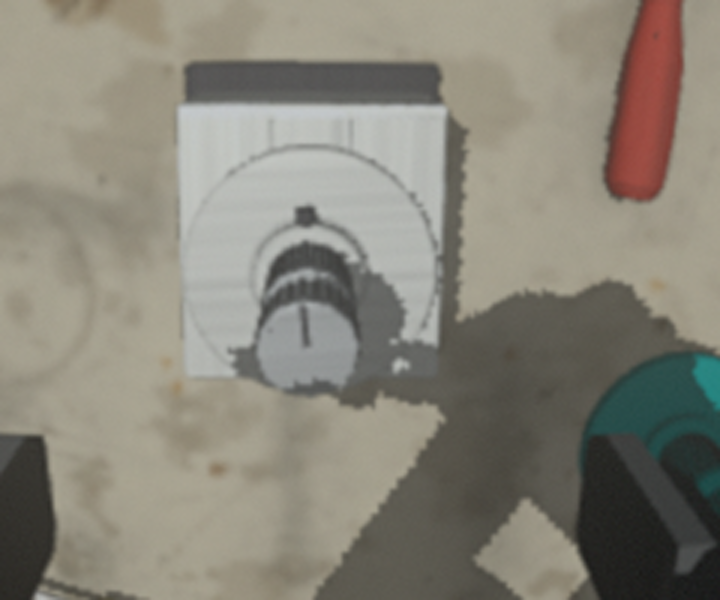

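```bash
python3 -c "
from h import *
import pickle
s,i=pickle.load(open('w3.pkl','rb'))
print(onz(*ray(i,(322.4,215.5),s),.136), onz(*ray(i,(220+311/3,100+270/3),s),.069))"
```

```text
[ 0.49252694 -0.2831021   0.136     ] [ 0.49295108 -0.28363025  0.069     ]
```

Request:
drive_tool([
  [1,[-1.5,0.5,25],[0,0,0]],
  [1,[0,0,25],[0,0,0]],
  [1,[0,0,25],[0,0,0]],
  [1,[0,0,20],[0,0,0]],
  [1,[0,0,18],[0,0,0]],
  [1,[0,0,0],[0,0,0]],
  [1,[0,0,0],[0,0,0]],
])

```text
time_s: 6.35
position: [0.4902, -0.2854, 0.0779]
eef_rot: [0.992, 0.127, -0.001, -0.001]
force: [0.3, 0.4, 0.8]
gripper_width: 0.0852
```

Request:
drive_tool([
  [1,[2,-1.4,0],[0,0,0]],
  [-1,[0,0,0],[0,0,0]],
  [-1,[0,0,0],[0,0,0]],
  [-1,[0,0,0],[0,0,0]],
  [-1,[0,0,0],[0,0,0]],
  [-1,[0,0,0],[0,0,0]],
  [-1,[0,0,0],[0,0,0]],
], newtons=50)

```text
time_s: 6.93
position: [0.493, -0.2837, 0.0789]
eef_rot: [0.992, 0.128, 0.0, 0.0]
force: [-1.3, 1.0, 5.2]
gripper_width: 0.0227
```

Request:
drive_tool([
  [-1,[0,0,0],[0,0,0]],
  [-1,[0,0,0],[0,0,0]],
])

```text
time_s: 7.1
position: [0.493, -0.2837, 0.0789]
eef_rot: [0.992, 0.128, 0.0, 0.0]
force: [-0.6, 0.7, 5.3]
gripper_width: 0.0226
```

Width is 22.6 mm, so it grips the 24 mm handle. Raise 5 mm and check.

Request:
drive_tool([
  [-1,[0,0,-3],[0,0,0]],
  [-1,[0,0,-2.5],[0,0,0]],
  [-1,[0,0,0],[0,0,0]],
  [-1,[0,0,0],[0,0,0]],
])

```text
time_s: 7.43
position: [0.4927, -0.2835, 0.0837]
eef_rot: [0.992, 0.128, -0.0, -0.0]
force: [-0.7, -0.0, -2.9]
gripper_width: 0.0223
```

```bash
python3 look.py w4 gauge:0.067; python3 -c "
from h import *
import pickle
im=pickle.load(open('w4.pkl','rb'))[1]
save(im,'w4c',(200,140,460,340),3)"
```

```text
7.4333 [ 0.4927 -0.2835  0.0837] [ 0.9918  0.1275 -0.0001 -0.0001] [-0.5432  0.5504  1.8412  0.      0.7503  0.7718] [-0.6563 -0.0074 -2.8539] 0.02234979773730847
yaw [ 0.9675  0.253  -0.0001]
gauge [325.  236.9] 0.74 [ 0.4931 -0.284   0.067 ]
gauge [485.  297.7] 0.7 [ 0.4735 -0.4031  0.067 ]
  box [(array([258., 175., 395., 335.]), 0.79), (array([449., 259., 526., 329.]), 0.66)]
```

View pics/w4c.png

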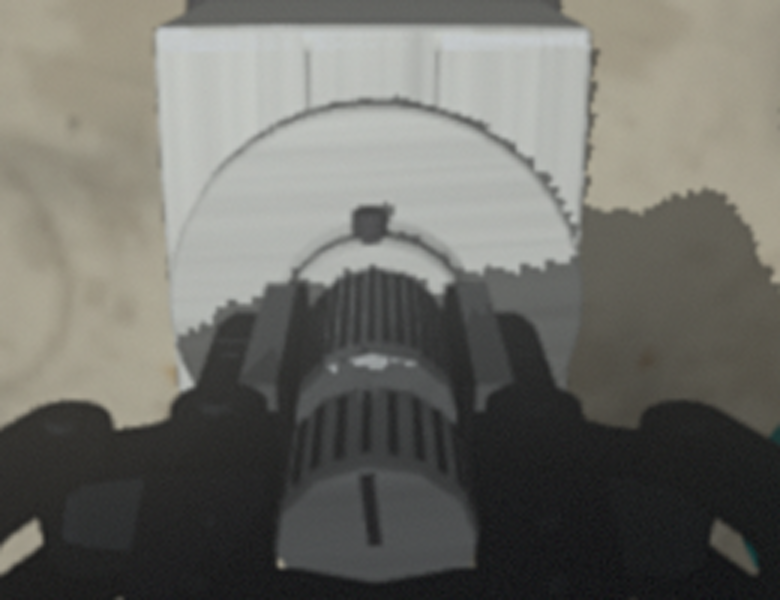

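Request:
drive_tool([
  [-1,[-12,0,0],[0,0,0]],
  [-1,[-16,0,0],[0,0,0]],
  [-1,[-20,0,0],[0,0,0]],
  [-1,[-20,0,0],[0,0,0]],
  [-1,[-17,0,0],[0,0,0]],
  [-1,[-5,0,0],[0,0,0]],
  [-1,[0,0,0],[0,0,0]],
])

```text
time_s: 8.17
position: [0.4034, -0.3064, 0.0837]
eef_rot: [0.992, 0.127, -0.001, -0.001]
force: [0.1, -0.2, -2.9]
gripper_width: 0.0224
```

```bash
python3 look.py w5 gauge:0.067 rest_seat:.062; python3 -c "
from h import *
im=get_image('side'); save(im,'s5',(250,80,450,240),4)"
```

```text
8.1667 [ 0.4034 -0.3064  0.0837] [ 0.992   0.1265 -0.0006 -0.0005] [-0.6731  0.4849  1.9772 -0.0002  0.6812  0.6441] [ 0.1116 -0.1948 -2.9177] 0.0223957048295087
yaw [ 0.968   0.251  -0.0011]
gauge [327.2 240.8] 0.93 [ 0.4017 -0.3087  0.067 ]
gauge [509.2 189. ] 0.82 [ 0.4592 -0.4077  0.067 ]
  box [(array([256., 172., 397., 336.]), 0.88), (array([464., 141., 587., 251.]), 0.88)]
rest_seat [323.5  73.1] 0.83 [ 0.4898 -0.2837  0.062 ]
  box [(array([247.,   0., 402., 152.]), 0.6)]
```

View pics/w5.png

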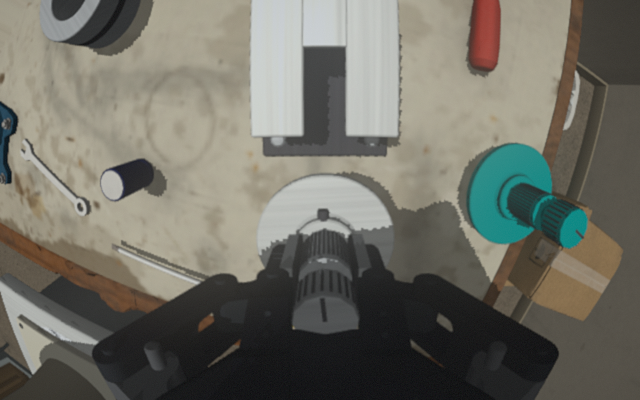

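View pics/s5.png

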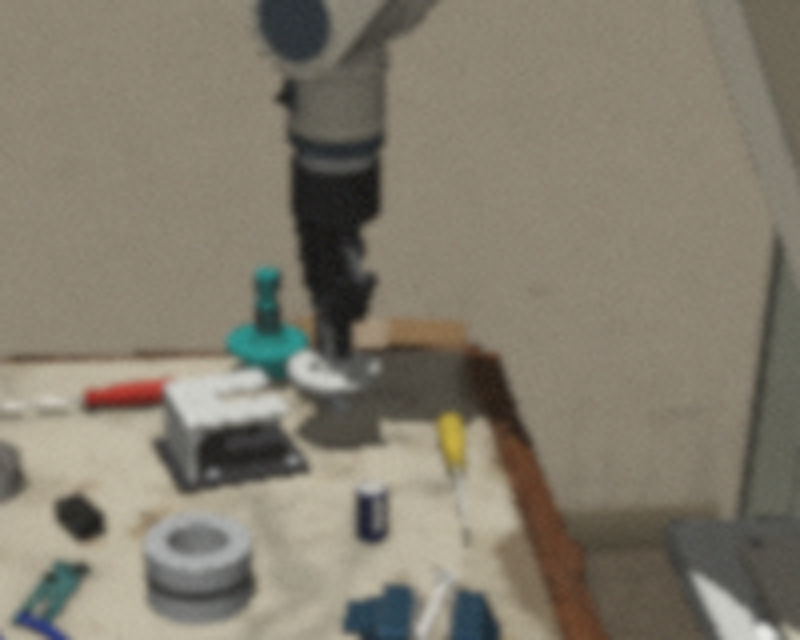

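The gauge is out, its collar is clear of the fork tips, and the open slot shows at cols 303–346. I'll lift and swing over to the housing.

Request:
drive_tool([
  [-1,[0,0,-20],[0,0,0]],
  [-1,[0,-5,-35],[0,0,0]],
  [-1,[3,-20,-35],[0,0,0]],
  [-1,[8,-35,-35],[0,0,0]],
  [-1,[9,-38,-30],[0,0,0]],
  [-1,[9,-38,-10],[0,0,0]],
  [-1,[9,-38,0],[0,0,0]],
  [-1,[9,-38,0],[0,0,0]],
])

```text
time_s: 9.13
position: [0.3983, -0.0998, 0.2395]
eef_rot: [0.992, 0.127, 0.001, 0.001]
force: [0.9, 0.7, -3.5]
gripper_width: 0.0228
```

Request:
drive_tool([
  [-1,[9,-38,0],[0,0,0]],
  [-1,[9,-38,0],[0,0,0]],
  [-1,[9,-38,0],[0,0,0]],
  [-1,[9,-38,0],[0,0,0]],
  [-1,[9,-38,0],[0,0,0]],
  [-1,[9,-38,0],[0,0,0]],
  [-1,[9,-35,0],[0,0,0]],
  [-1,[7,-24,0],[0,0,0]],
])

```text
time_s: 9.8
position: [0.3925, 0.1973, 0.2385]
eef_rot: [0.992, 0.129, 0.0, -0.0]
force: [1.0, -1.0, -1.9]
gripper_width: 0.0227
```

Request:
drive_tool([
  [-1,[6,-20,0],[0,0,0]],
  [-1,[5,-15,0],[0,0,0]],
  [-1,[0,0,0],[0,0,0]],
  [-1,[0,0,0],[0,0,0]],
])

```text
time_s: 10.13
position: [0.3944, 0.2314, 0.2381]
eef_rot: [0.992, 0.129, -0.0, 0.0]
force: [-0.7, -0.2, -2.8]
gripper_width: 0.0226
```

```bash
python3 look.py w6 gauge:0.23 bore_mouth:.05 housing:0
```

```text
10.1333 [0.3944 0.2314 0.2381] [ 0.9917  0.1288 -0.0002  0.0002] [ 0.5046  0.165   1.9808 -0.0002  0.9962  1.8171] [-0.7278 -0.1684 -2.8105] 0.02259192142735976
yaw [ 0.9668  0.2555 -0.0004]
gauge [326.3 239. ] 0.68 [0.3974 0.2309 0.23  ]
  box [(array([256., 171., 395., 334.]), 0.59), (array([633., 225., 640., 252.]), 0.53)]
bore_mouth [312.2  87.1] 0.74 [0.4824 0.2678 0.05  ]
bore_mouth [632.9 207.2] 0.26 [ 0.4889 -0.3016  0.05  ]
  box [(array([258.,  33., 372., 145.]), 0.64)]
housing [312.4  87.2] 0.63 [0.4854 0.2705 0.    ]
  box [(array([256.,  36., 367., 147.]), 0.56)]
```

View pics/w6.png

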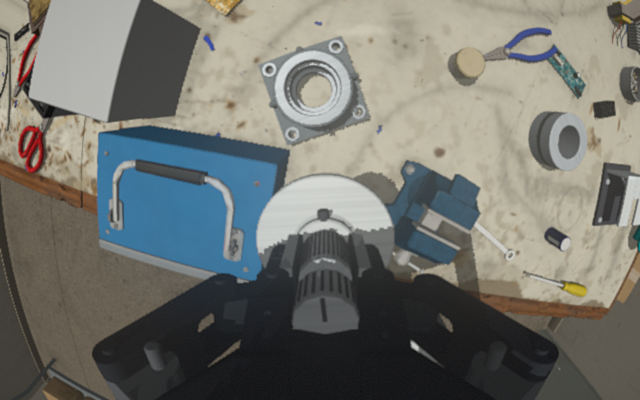

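Request:
drive_tool([
  [-1,[10,-25,10],[0,0,0]],
  [-1,[0,-25,10],[0,0,0]],
  [-1,[0,0,0],[0,0,0]],
  [-1,[0,0,0],[0,0,0]],
])

```text
time_s: 10.82
position: [0.3914, 0.2817, 0.2178]
eef_rot: [0.992, 0.128, -0.001, 0.0]
force: [0.1, -0.6, -3.1]
gripper_width: 0.0228
```

```bash
python3 look.py w7 bore_mouth:.05; python3 -c "
from h import *
import pickle
im=pickle.load(open('w6.pkl','rb'))[1]
save(im,'w6c',(250,25,380,155),6)
im=pickle.load(open('w7.pkl','rb'))[1]
save(im,'w7c',(290,25,440,155),5)"
```

```text
10.8167 [0.3914 0.2817 0.2178] [ 0.9918  0.1281 -0.0006  0.0003] [ 0.5991  0.2324  1.9492 -0.0001  0.9613  1.913 ] [ 0.1    -0.5979 -3.1368] 0.022801323477351306
yaw [ 0.9672  0.2542 -0.0012]
bore_mouth [358.4  96.8] 0.58 [0.4805 0.2701 0.05  ]
bore_mouth [628.4 202.3] 0.33 [ 0.4868 -0.1969  0.05  ]
  box [(array([300.,  42., 414., 155.]), 0.8)]
```

View pics/w6c.png

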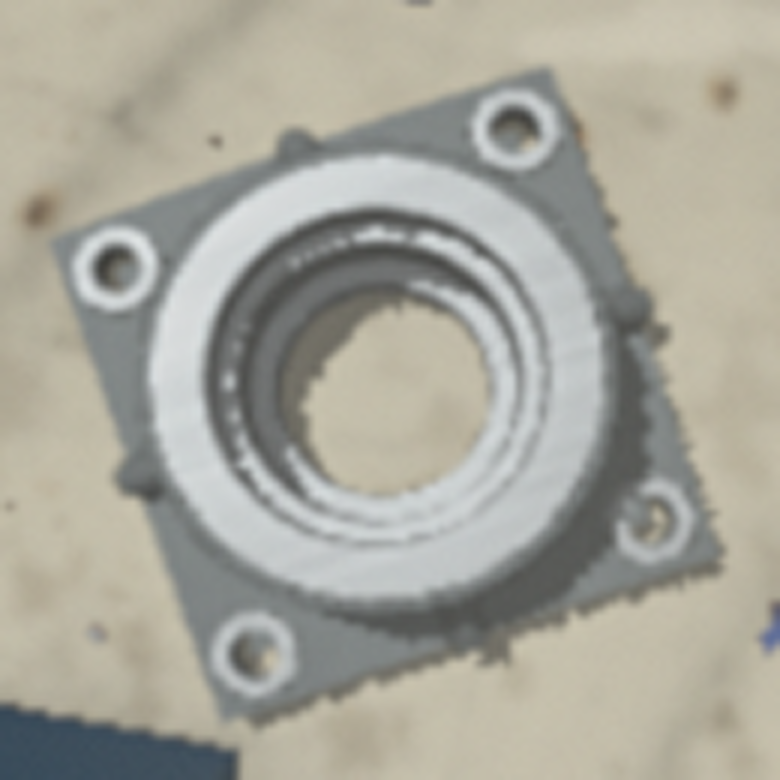

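View pics/w7c.png

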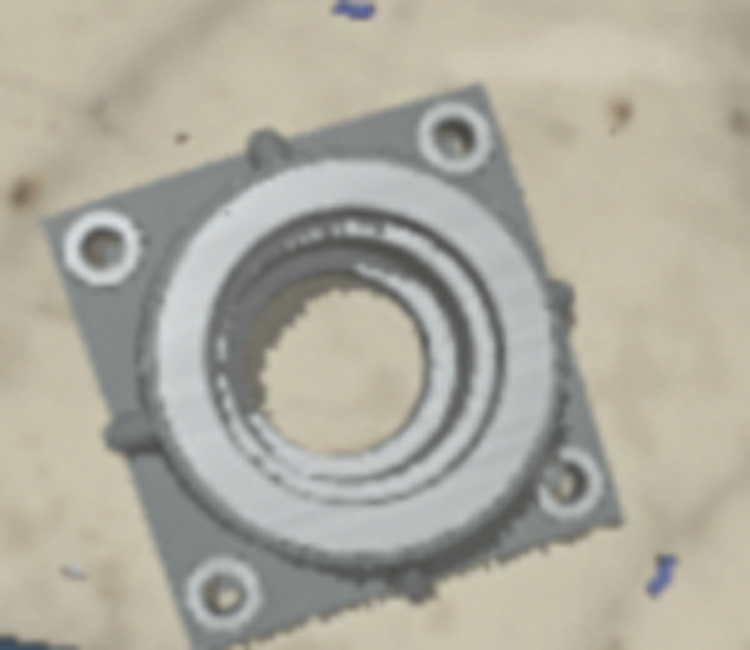

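```bash
python3 -c "
from h import *
import pickle
s1,i1=pickle.load(open('w6.pkl','rb'));s2,i2=pickle.load(open('w7.pkl','rb'))
a=(313.2,88.2);b=(361.35,96.3)
print(tri([ray(i1,a,s1),ray(i2,b,s2)]),onz(*ray(i1,a,s1),.05),onz(*ray(i2,b,s2),.05))
s,i=pickle.load(open('w5.pkl','rb'))
save(i,'w5c',(230,0,420,165),4)
"
```

```text
(array([0.48201838, 0.26684465, 0.04440813]), [0.00018036315365847893, 0.00018036315365852143]) [0.48150632 0.26652669 0.05      ] [0.48178729 0.267427   0.05      ]
```

View pics/w5c.png

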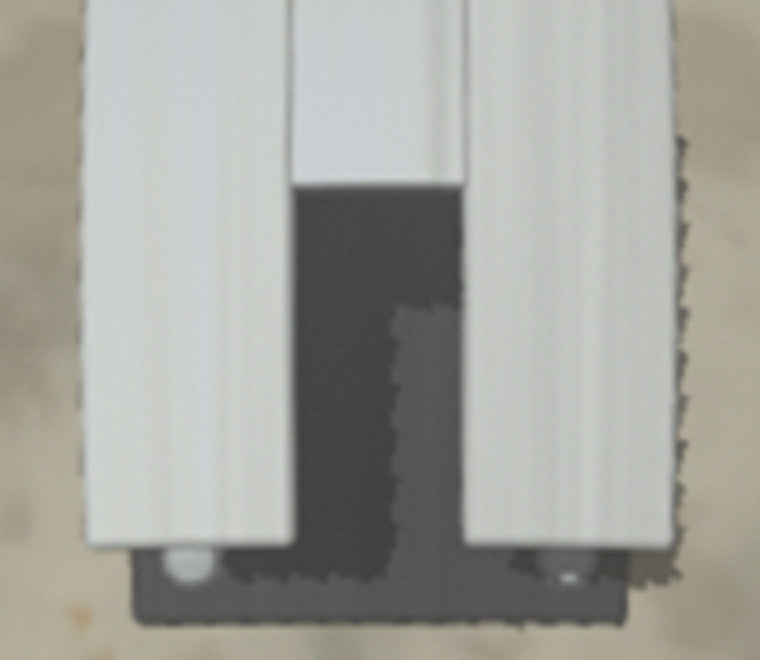

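Request:
drive_tool([
  [-1,[28,12,0],[0,0,0]],
  [-1,[28,12,0],[0,0,0]],
  [-1,[28.5,13,20],[0,0,0]],
  [-1,[0,0,30],[0,0,0]],
  [-1,[0,0,30],[0,0,0]],
  [-1,[0,0,20],[0,0,0]],
  [-1,[0,0,0],[0,0,0]],
  [-1,[0,0,0],[0,0,0]],
])

```text
time_s: 11.63
position: [0.4826, 0.2661, 0.118]
eef_rot: [0.992, 0.127, -0.001, 0.0]
force: [0.6, -0.3, -2.9]
gripper_width: 0.0224
```

```bash
python3 look.py w8 gauge:0.1 bore_mouth:.05; python3 -c "
from h import *
im=get_image('side'); save(im,'s8',(240,220,400,340),5)
im=get_image('top'); save(im,'t8',(120,140,280,260),5)
import pickle
im=pickle.load(open('w8.pkl','rb'))[1]
save(im,'w8c',(200,140,460,340),3)
s,i=pickle.load(open('w5.pkl','rb'))
f=lambda u,v:onz(*ray(i,(230+u/4,v/4),s),.062)[:2]
o=f(379,545);c=f(379,185);print(o,c,np.linalg.norm(o-c),o+(c-o)*34/48, f(293,365),f(465,365))
"
```

```text
11.6333 [0.4826 0.2661 0.118 ] [ 0.9919  0.127  -0.001   0.0004] [ 0.4823  0.4765  1.8664 -0.0001  0.8008  1.7984] [ 0.6209 -0.3226 -2.9358] 0.022428663008329762
yaw [ 0.9677  0.252  -0.002 ]
gauge [324.4 237.5] 0.76 [0.482  0.2657 0.1   ]
  box [(array([258., 172., 395., 337.]), 0.67), (array([572., 315., 604., 340.]), 0.58)]
  box [(array([243., 111., 399., 230.]), 0.72), (array([255., 173., 395., 334.]), 0.35)]
[ 0.4573584  -0.29282571] [ 0.50422166 -0.28069204] 0.0484085843664669 [ 0.49055321 -0.28423102] [ 0.47784852 -0.27589048] [ 0.48348835 -0.29768896]
```

View pics/s8.png

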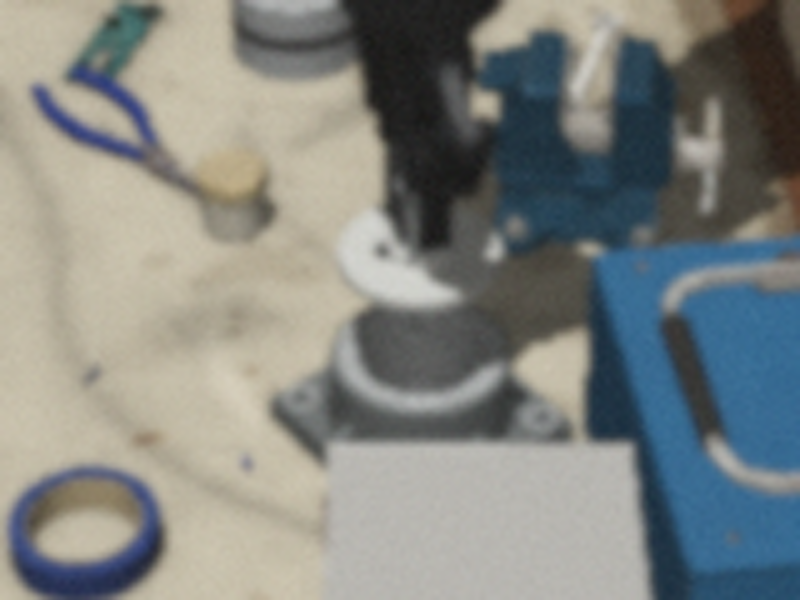

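View pics/w8c.png

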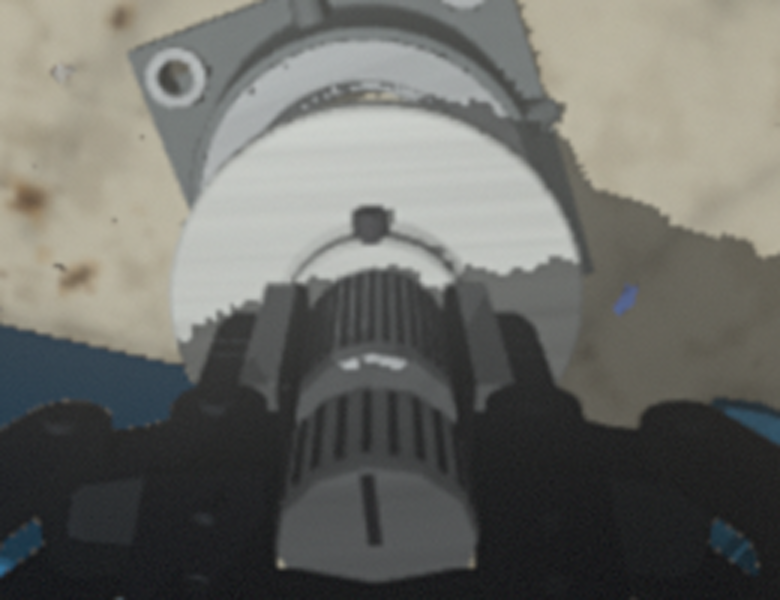

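```bash
cat >> h.py <<'E'
def proj(im,X,st=None):
    K=im["mtx"]
    if "hand_eye" in im:
        H=np.array(im["hand_eye"]);Rw=R.from_quat(st["eef_rot"]).as_matrix()
        p=(X-np.array(st["position"]))@Rw; p=(p-H[:3,3])@H[:3,:3]
        r=np.hypot(p[:,0],p[:,1]);th=np.arctan2(r,p[:,2]); q=p[:,:2]/r[:,None]*th[:,None]
    else:
        p=X@np.array(im["R"]).T+np.array(im["t"]); q=p[:,:2]/p[:,2:]
    return q*[K[0,0],K[1,1]]+[K[0,2],K[1,2]]
def circ(c,r,n=240):
    a=np.linspace(0,2*np.pi,n);return np.c_[c[0]+r*np.cos(a),c[1]+r*np.sin(a),np.full(n,c[2])]
def overlay(im,st,circs,name,crop,s):
    l,t,r,b=crop;a=cv2.resize(im["image"][t:b,l:r,::-1],None,fx=s,fy=s,interpolation=cv2.INTER_CUBIC)
    cols=[(0,0,255),(0,200,0),(255,0,0),(0,255,255)]
    for k,(c,rad) in enumerate(circs):
        q=(proj(im,circ(c,rad),st)-[l,t]+.5)*s
        for p in q: cv2.circle(a,(int(p[0]),int(p[1])),1,cols[k%4],-1)
    cv2.imwrite("pics/"+name+".png",a)
E
python3 -c "
from h import *
import pickle
s,i=pickle.load(open('w8.pkl','rb')); p=s['position']
overlay(i,s,[((.4817,.267,.05),.043),((p[0],p[1],p[2]-.0169+.007),.038)],'o8',(200,140,460,340),3)
s,i=pickle.load(open('w7.pkl','rb')); p=s['position']
overlay(i,s,[((.4817,.267,.05),.043),((p[0],p[1],p[2]-.0169+.007),.038),((.4817,.267,.05),.03)],'o7',(230,30,450,230),3)"
```

```text
(no output)
```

View pics/o8.png

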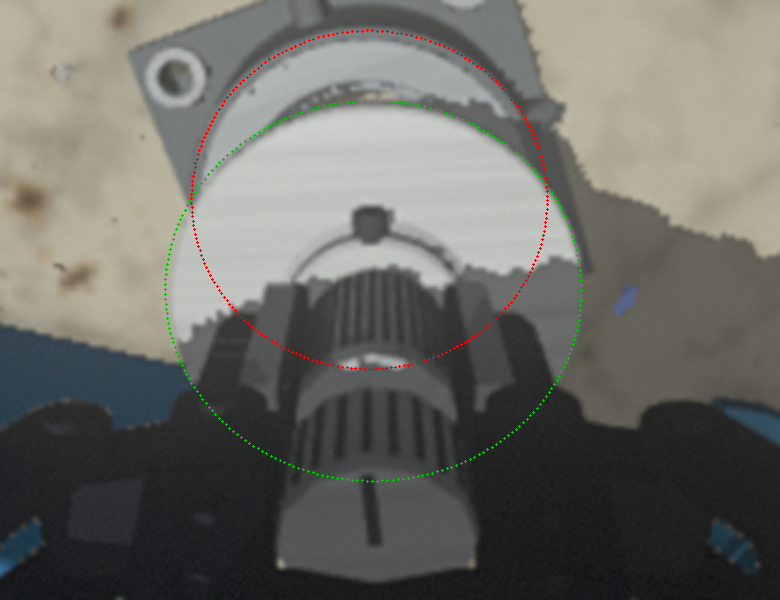

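View pics/o7.png

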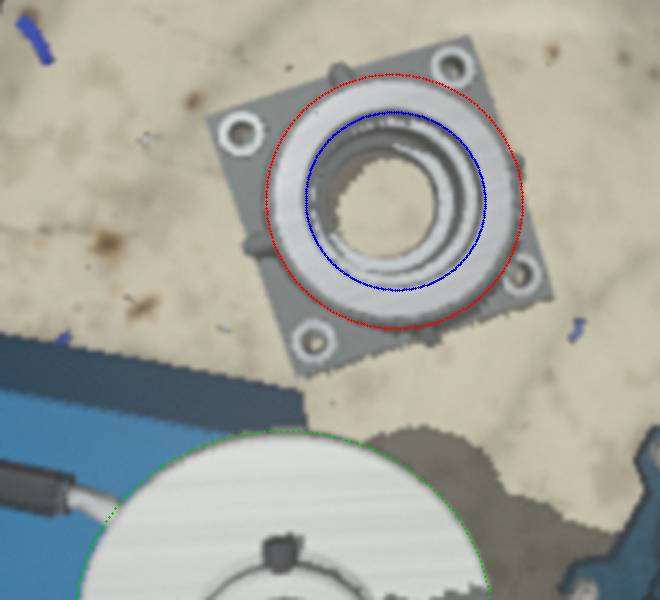

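Overlays match: the housing rim circle and the collar circle coincide with the image to about 1 mm. Descending.

Request:
drive_tool([
  [-1,[0.5,0,12],[0,0,0]],
  [-1,[0,0,12],[0,0,0]],
  [-1,[0,0,10],[0,0,0]],
  [-1,[0,0,7],[0,0,0]],
  [-1,[0,0,4],[0,0,0]],
  [-1,[0,0,0],[0,0,0]],
  [-1,[0,0,0],[0,0,0]],
])

```text
time_s: 12.57
position: [0.4832, 0.2671, 0.0728]
eef_rot: [0.992, 0.128, -0.0, 0.0]
force: [-0.4, -0.4, -4.0]
gripper_width: 0.0229
```

Request:
drive_tool([
  [-1,[0,0,2],[0,0,0]],
  [-1,[0,0,1.5],[0,0,0]],
  [-1,[0,0,1],[0,0,0]],
  [-1,[0,0,0],[0,0,0]],
])

```text
time_s: 12.9
position: [0.4834, 0.2672, 0.0689]
eef_rot: [0.992, 0.128, 0.0, -0.0]
force: [0.3, -0.5, -2.6]
gripper_width: 0.0222
```

Request:
drive_tool([
  [-1,[0,0,1],[0,0,0]],
  [-1,[0,0,1],[0,0,0]],
  [-1,[0,0,0],[0,0,0]],
])

```text
time_s: 13.15
position: [0.4835, 0.2673, 0.067]
eef_rot: [0.992, 0.128, 0.0, -0.0]
force: [0.3, 0.4, -1.1]
gripper_width: 0.0228
```

Request:
drive_tool([
  [-1,[0,0,1],[0,0,0]],
  [-1,[0,0,0],[0,0,0]],
  [-1,[0,0,0],[0,0,0]],
])

```text
time_s: 13.4
position: [0.4835, 0.2673, 0.0669]
eef_rot: [0.992, 0.128, 0.0, -0.0]
force: [-3.6, -2.3, 9.0]
gripper_width: 0.0221
```

Request:
drive_tool([
  [-1,[0,0,-1],[0,0,0]],
  [0.2,[0,0,0],[0,0,0]],
  [0.2,[0,0,0],[0,0,0]],
  [0.2,[0,0,0],[0,0,0]],
  [0.2,[0,0,-14],[0,0,0]],
  [0.2,[0,0,-14],[0,0,0]],
  [0.2,[0,0,0],[0,0,0]],
  [0.2,[0,0,0],[0,0,0]],
])

```text
time_s: 14.07
position: [0.4839, 0.2674, 0.0952]
eef_rot: [0.992, 0.128, 0.001, -0.0]
force: [-0.3, 0.3, -0.4]
gripper_width: 0.0513
```

```bash
python3 look.py w9 gauge:0.05; python3 -c "
from h import *
import pickle
s,i=pickle.load(open('w9.pkl','rb')); p=s['position']
overlay(i,s,[((.4817,.267,.05),.043),((.4825,.267,.057),.038),((.4825,.267,.124),.012)],'o9',(200,140,460,340),3)
im=get_image('side');save(im,'s9',(260,220,380,320),6)
"
```

```text
14.0667 [0.4839 0.2674 0.0952] [ 0.9918  0.1275  0.0008 -0.0003] [0.4834 0.514  1.8737 0.     0.7521 1.7984] [-0.2937  0.2692 -0.416 ] 0.05133588554065254
yaw [0.9675 0.253  0.0017]
  box [(array([267., 164., 385., 306.]), 0.87)]
```

View pics/o9.png

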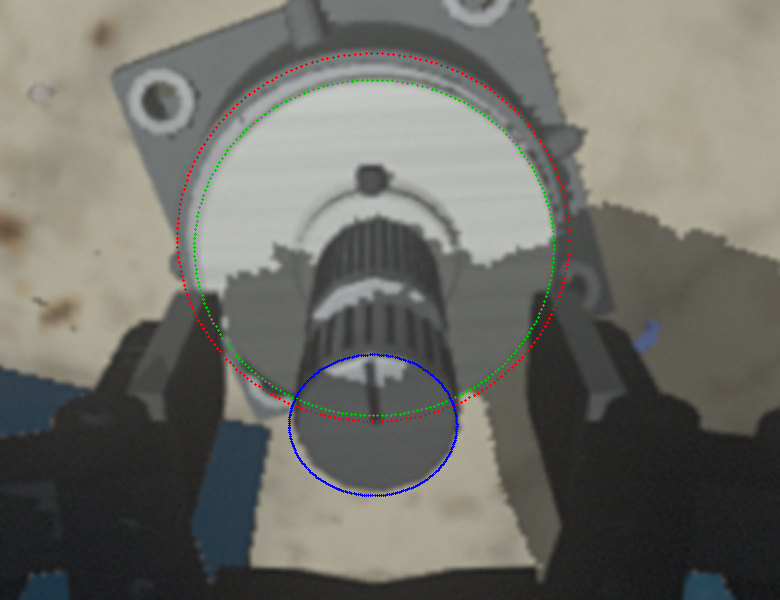

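View pics/s9.png

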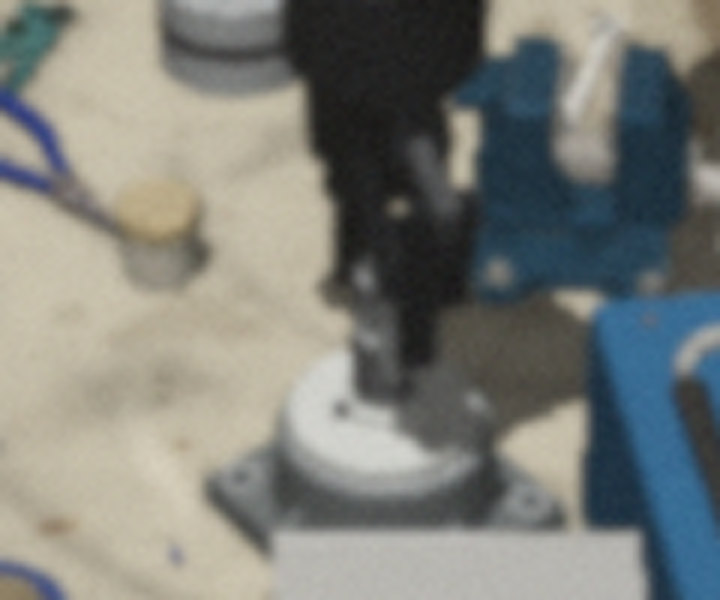

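Request:
drive_tool([
  [0.2,[-0.9,0,0],[0,0,0]],
  [-1,[0,0,0],[0,0,0]],
  [-1,[0,0,0],[0,0,0]],
  [-1,[0,0,0],[0,0,0]],
  [-1,[0,0,0],[0,0,0]],
  [-1,[0,0,0],[0,0,0]],
  [-1,[0,0,1.2],[0,0,0]],
  [-1,[0,0,0],[0,0,0]],
])

```text
time_s: 14.93
position: [0.4824, 0.267, 0.0946]
eef_rot: [0.992, 0.128, -0.0, -0.0]
force: [-4.2, -1.6, 11.9]
gripper_width: 0.0224
```

Request:
drive_tool([
  [-1,[0,0,0.2],[0,0,-0.1]],
  [-1,[0,0,0],[0,0,-0.1]],
  [-1,[0,0,0],[0,0,-0.1]],
  [-1,[0,0,0],[0,0,-0.1]],
  [-1,[0,0,0],[0,0,-0.1]],
  [-1,[0,0,0],[0,0,-0.1]],
])

```text
time_s: 15.43
position: [0.4826, 0.2667, 0.0945]
eef_rot: [0.909, 0.417, 0.0, 0.0]
force: [-3.2, -3.8, 11.5]
gripper_width: 0.0228
```

```bash
python3 look.py w10; python3 -c "
from h import *
print(bot.state()['wrist_torque'])
import pickle
s,i=pickle.load(open('w10.pkl','rb'));save(i,'w10c',(200,140,460,340),3)"
```

```text
15.4333 [0.4826 0.2667 0.0945] [0.9089 0.4171 0.0001 0.0001] [ 0.4834  0.5139  1.8763 -0.0004  0.7512  1.1941] [-3.1922 -3.7739 11.5394] 0.022767478887729
yaw [0.6521 0.7581 0.0001]
[-0.51707331  0.58217183  0.06355675]
```

View pics/w10c.png

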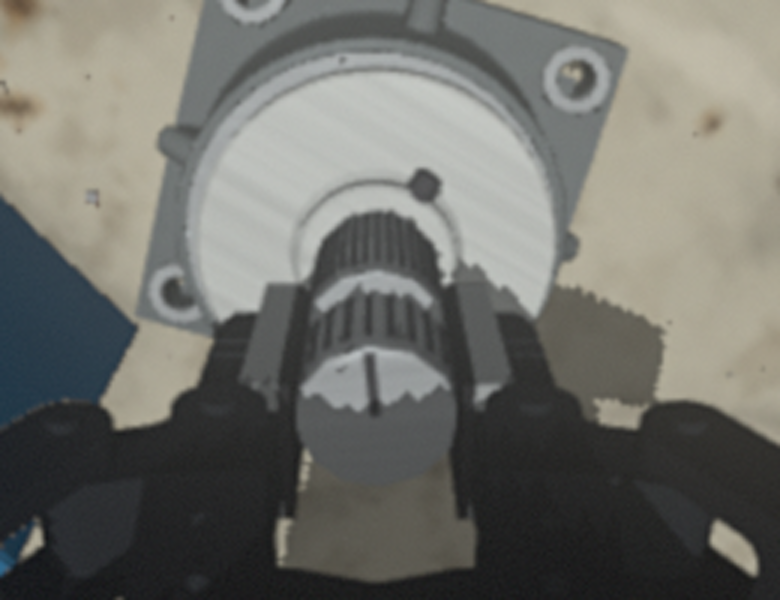

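Request:
drive_tool([
  [-1,[0,0,0],[0,0,-0.11]],
  [-1,[0,0,0],[0,0,-0.11]],
  [-1,[0,0,0],[0,0,-0.11]],
  [-1,[0,0,0],[0,0,-0.11]],
  [-1,[0,0,0],[0,0,-0.11]],
  [-1,[0,0,0],[0,0,-0.1]],
  [-1,[0,0,0],[0,0,0]],
  [-1,[0,0,0],[0,0,0]],
])

```text
time_s: 16.15
position: [0.4837, 0.2673, 0.0946]
eef_rot: [0.729, 0.684, 0.001, 0.001]
force: [-1.1, -0.7, 9.2]
gripper_width: 0.0226
```

Request:
drive_tool([
  [-1,[0,0,0],[0,0,0]],
  [-1,[0,0,0],[0,0,0]],
  [-1,[0,0,0],[0,0,0]],
  [-1,[0,0,0],[0,0,0]],
  [-1,[0,0,0],[0,0,0]],
])

```text
time_s: 16.57
position: [0.4837, 0.2673, 0.0946]
eef_rot: [0.73, 0.684, 0.001, 0.001]
force: [0.5, -0.5, 8.6]
gripper_width: 0.0221
```

```bash
python3 look.py w11; python3 -c "
from h import *
print(bot.state()['wrist_torque'])
import pickle
s,i=pickle.load(open('w11.pkl','rb'));save(i,'w11c',(200,140,460,340),3)"
```

```text
16.5667 [0.4837 0.2673 0.0946] [0.7296 0.6839 0.0013 0.0005] [ 0.4836  0.5144  1.8751 -0.0006  0.7494  0.5485] [ 0.4632 -0.5365  8.5995] 0.02205030593899327
yaw [0.0645 0.9979 0.0011]
[-0.132932    0.06926603  0.16320015]
```

View pics/w11c.png

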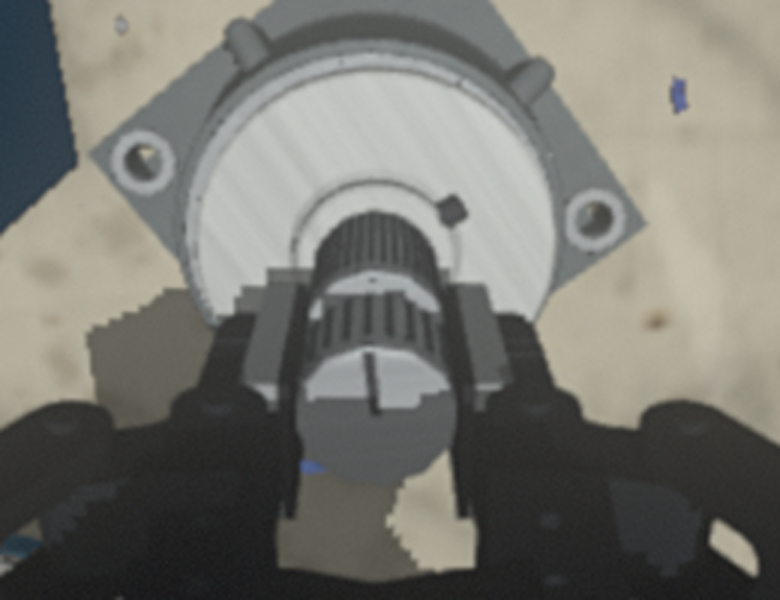

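```bash
python3 -c "
from h import *
import pickle
for n,uv in (('w9',(371,180)),('w10',(425,184)),('w11',(452,210))):
    s,i=pickle.load(open(n+'.pkl','rb')); x=onz(*ray(i,(200+uv[0]/3,140+uv[1]/3),s),.059); d=x[:2]-[.4825,.267]
    t=R.from_quat(s['eef_rot']).as_matrix()[:,0]
    print(n,x,np.hypot(*d),np.arctan2(d[1],d[0]),np.arctan2(t[1],t[0]))"
```

```text
w9 [0.49947983 0.27179535 0.059     ] 0.0176439736353952 0.2752460541647493 0.25575491297513747
w10 [0.50039646 0.2714137  0.059     ] 0.01843269050620822 0.24179876547226423 0.860437081860322
w11 [0.50002357 0.27589233 0.059     ] 0.0196506763249339 0.46958968591168243 1.506228937074176
```

Request:
drive_tool([
  [-1,[0,0,0.7],[0,0,0]],
  [-1,[0,0,0],[0,0,-0.05]],
  [-1,[0,0,0],[0,0,-0.05]],
  [-1,[0,0,0],[0,0,-0.03]],
  [-1,[0,0,0],[0,0,0]],
  [-1,[0,0,0],[0,0,0]],
  [-1,[0,0,0],[0,0,0]],
])

```text
time_s: 17.2
position: [0.4839, 0.2674, 0.0945]
eef_rot: [0.684, 0.73, 0.001, 0.001]
force: [-2.2, -2.4, 14.5]
gripper_width: 0.0223
```

```bash
python3 look.py w12; python3 -c "
from h import *
print(bot.state()['wrist_torque'])
import pickle
s,i=pickle.load(open('w12.pkl','rb'));save(i,'w12c',(200,140,460,340),3)"
```

```text
17.2 [0.4839 0.2674 0.0945] [0.6839 0.7296 0.0014 0.0006] [ 0.4834  0.5146  1.875  -0.0003  0.7489  0.419 ] [-2.1866 -2.4045 14.538 ] 0.022268119445233554
yaw [-0.0646  0.9979  0.0011]
[-0.31851582  0.31484153 -0.14407843]
```

View pics/w12c.png

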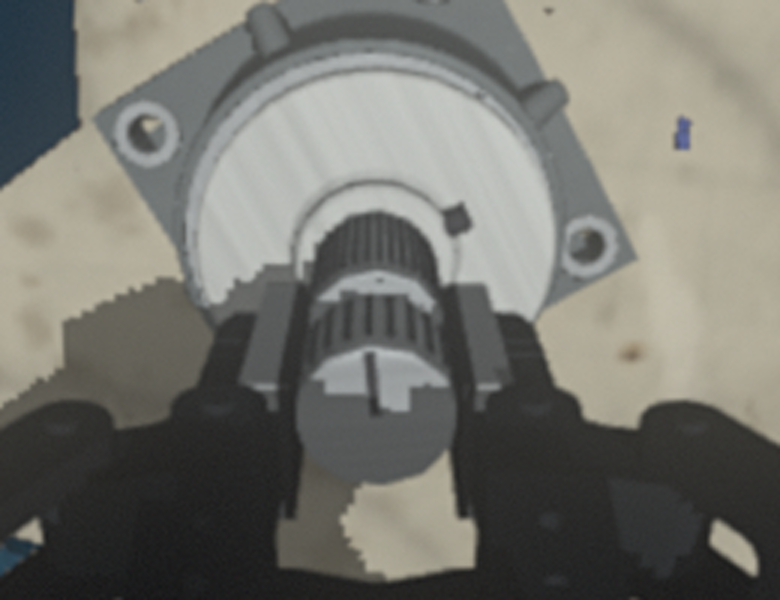

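```bash
python3 -c "
from h import *
import pickle
for n,uv in (('w9',(371,180)),('w11',(452,210)),('w12',(457,219))):
    s,i=pickle.load(open(n+'.pkl','rb')); x=onz(*ray(i,(200+uv[0]/3,140+uv[1]/3),s),.059); d=x[:2]-[.4828,.267]
    t=R.from_quat(s['eef_rot']).as_matrix()[:,0]
    print(n,np.hypot(*d),np.arctan2(d[1],d[0]),np.arctan2(t[1],t[0]))
    f=lambda u,v:onz(*ray(i,(200+u/3,140+v/3),s),.014)[:2]
    bl={'w9':[(162,100),(477,0)],'w11':[(141,162),(597,218)],'w12':[(147,133),(592,244)]}[n]
    a=f(*bl[0]);b=f(*bl[1]);e=b-a;print('flange holes',a,b,np.linalg.norm(e),np.degrees(np.arctan2(e[1],e[0])))
"
```

```text
w9 0.017355457654556275 0.27994402426660964 0.25575491297513747
flange holes [0.49347627 0.32458247] [0.53698498 0.2552271 ] 0.08187291613449768 -57.89871197984889
w11 0.01938362551332994 0.47659339308883675 1.506228937074176
flange holes [0.42474982 0.27858572] [0.54083311 0.2559028 ] 0.11827867384089108 -11.056403289944402
w12 0.019520024663708863 0.4876046919022112 1.6354191425219033
flange holes [0.4254985  0.27870776] [0.54155344 0.25622818] 0.11821201497644976 -10.962312188566283
```

Request:
drive_tool([
  [-1,[0,0,0],[0,0,0.1]],
  [-1,[0,0,0],[0,0,0.1]],
  [-1,[0,0,0],[0,0,0.1]],
  [-1,[0,0,0],[0,0,0.1]],
  [-1,[0,0,0],[0,0,0.1]],
  [-1,[0,0,0],[0,0,0.1]],
  [-1,[0,0,0],[0,0,0.1]],
  [-1,[0,0,0],[0,0,0]],
])

```text
time_s: 17.92
position: [0.4838, 0.2675, 0.0945]
eef_rot: [0.894, 0.449, 0.002, 0.0]
force: [-1.6, -0.7, 14.9]
gripper_width: 0.0221
```

Request:
drive_tool([
  [-1,[0,0,0],[0,0,0.1]],
  [-1,[0,0,0],[0,0,0.1]],
  [-1,[0,0,0],[0,0,0.1]],
  [-1,[0,0,0],[0,0,0.1]],
  [-1,[0,0,0],[0,0,0.1]],
  [-1,[0,0,0],[0,0,0]],
  [-1,[0,0,0],[0,0,0]],
])

```text
time_s: 18.5
position: [0.4836, 0.2678, 0.0945]
eef_rot: [0.976, 0.216, 0.001, -0.001]
force: [-4.0, -0.5, 16.4]
gripper_width: 0.0227
```

```bash
python3 look.py w13; python3 -c "
from h import *
print(bot.state()['wrist_torque'])
import pickle
s,i=pickle.load(open('w13.pkl','rb'));save(i,'w13c',(200,140,460,340),3)"
```

```text
18.5 [0.4836 0.2678 0.0945] [ 0.9764  0.2159  0.0014 -0.0005] [0.484  0.5145 1.8751 0.0004 0.7489 1.6193] [-4.031  -0.4695 16.4   ] 0.02269800001987896
yaw [0.9068 0.4216 0.003 ]
[ 0.04942574  0.47351133 -0.05990492]
```

View pics/w13c.png

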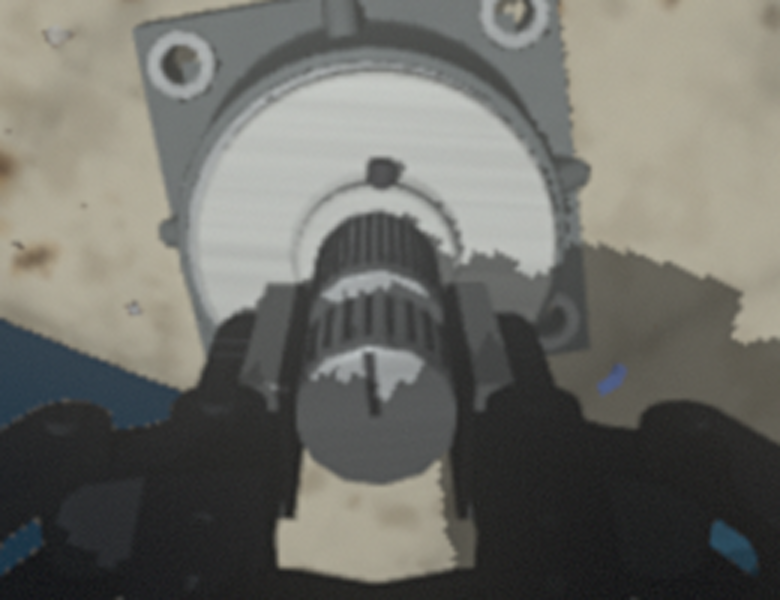

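Request:
drive_tool([
  [-1,[0,0,0],[0,0,0.06]],
  [-1,[0,0,0],[0,0,0.06]],
  [-1,[0,0,0],[0,0,0.06]],
  [-1,[0,0,0],[0,0,0.06]],
  [-1,[0,0,0],[0,0,0]],
  [-1,[0,0,0],[0,0,0]],
])

```text
time_s: 19.05
position: [0.484, 0.268, 0.0946]
eef_rot: [0.995, 0.098, 0.002, -0.001]
force: [-2.1, 0.9, 13.8]
gripper_width: 0.0228
```

```bash
python3 look.py w14; python3 -c "
from h import *
print(bot.state()['wrist_torque'])
import pickle
s,i=pickle.load(open('w14.pkl','rb'));save(i,'w14c',(200,140,460,340),3)"
```

```text
19.05 [0.484  0.268  0.0946] [ 0.9952  0.0977  0.0018 -0.0008] [0.484  0.5146 1.8747 0.0003 0.7483 1.8589] [-2.1081  0.92   13.8047] 0.022806674805549296
yaw [0.9809 0.1945 0.0038]
[0.12500051 0.32877896 0.05159385]
```

View pics/w14c.png

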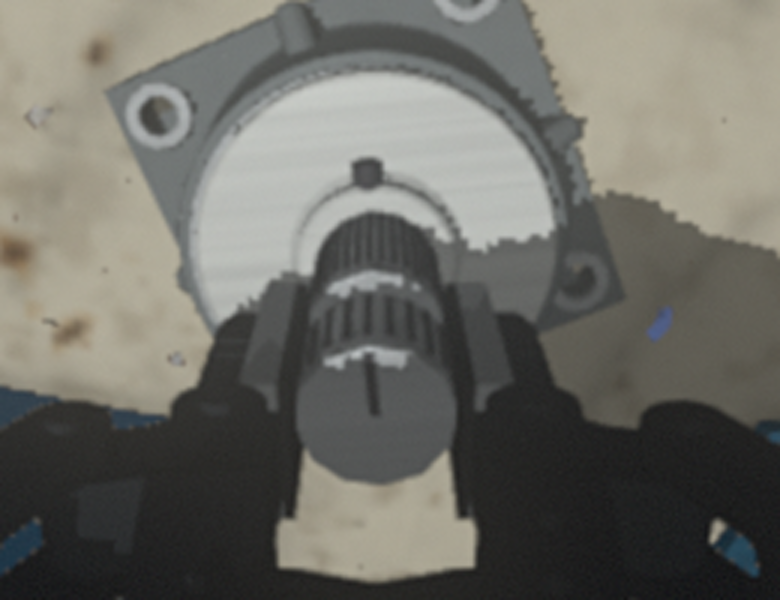

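Request:
drive_tool([
  [-1,[0,0,-1.5],[0,0,0]],
  [0.2,[0,0,0],[0,0,0]],
  [0.2,[0,0,0],[0,0,0]],
  [0.2,[0,0,0],[0,0,0]],
  [0.2,[0,0,0],[0,0,-0.06]],
  [0.2,[0,0,14],[0,0,0]],
  [0.2,[0,0,14],[0,0,0]],
  [0.2,[0,0,0],[0,0,0]],
])

```text
time_s: 19.77
position: [0.481, 0.2661, 0.064]
eef_rot: [0.992, 0.128, -0.002, 0.001]
force: [-0.6, -0.0, -0.5]
gripper_width: 0.0512
```

```bash
python3 look.py w15; python3 -c "
from h import *
import pickle
s,i=pickle.load(open('w15.pkl','rb'))
overlay(i,s,[((.4828,.267,.057),.038)],'o15',(200,140,460,340),3)
im=get_image('side');save(im,'s15',(260,220,380,320),6)"
```

```text
19.7667 [0.481  0.2661 0.064 ] [ 0.9918  0.1275 -0.0019  0.0007] [ 0.4836  0.5648  1.8857 -0.0001  0.6951  1.7987] [-0.6376 -0.0433 -0.5182] 0.051242447607594076
yaw [ 0.9675  0.253  -0.0039]
```

View pics/o15.png

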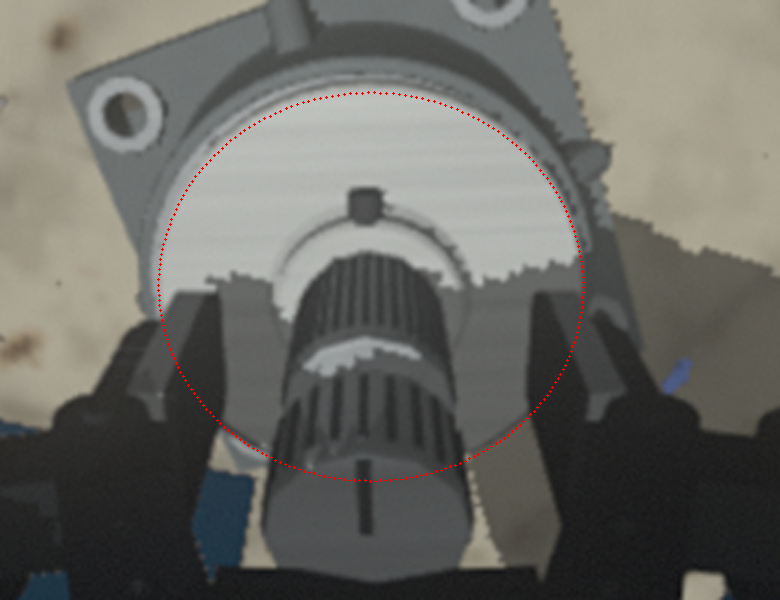

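Request:
drive_tool([
  [0.2,[3.2,-1.6,-3],[0,0,0]],
  [0.2,[0,0,0],[0,0,0]],
  [-1,[0,0,0],[0,0,0]],
  [-1,[0,0,0],[0,0,0]],
  [-1,[0,0,0],[0,0,0]],
  [-1,[0,0,0],[0,0,0]],
  [-1,[0,0,0],[0,0,0]],
  [-1,[0,0,0],[0,0,0]],
])

```text
time_s: 20.53
position: [0.4856, 0.2691, 0.0698]
eef_rot: [0.992, 0.128, 0.0, 0.0]
force: [0.3, -2.4, 6.2]
gripper_width: 0.0229
```

Request:
drive_tool([
  [-1,[0,0,-6],[0,0,0]],
  [-1,[0,0,-10],[0,0,0]],
  [-1,[0,0,-14],[0,0,0]],
  [-1,[0,0,-14],[0,0,0]],
  [-1,[0,0,-12],[0,0,0]],
  [-1,[0,0,0],[0,0,0]],
  [-1,[0,0,0],[0,0,0]],
  [-1,[0,0,0],[0,0,0]],
])

```text
time_s: 21.2
position: [0.4848, 0.2692, 0.1249]
eef_rot: [0.992, 0.128, -0.0, 0.0]
force: [1.0, -1.1, -3.1]
gripper_width: 0.0223
```

```bash
python3 look.py w16; python3 -c "
from h import *
import pickle
s,i=pickle.load(open('w16.pkl','rb'));p=s['position']
overlay(i,s,[((p[0],p[1],p[2]-.0169+.007),.038)],'o16',(200,140,460,340),3)
im=get_image('side');save(im,'s16',(260,200,380,300),6)"
```

```text
21.2 [0.4848 0.2692 0.1249] [ 0.9918  0.1276 -0.0003  0.0001] [0.4854 0.4691 1.8568 0.0001 0.8162 1.8003] [ 1.0243 -1.0543 -3.0636] 0.0222747443593906
yaw [ 0.9674  0.2531 -0.0006]
```

View pics/o16.png

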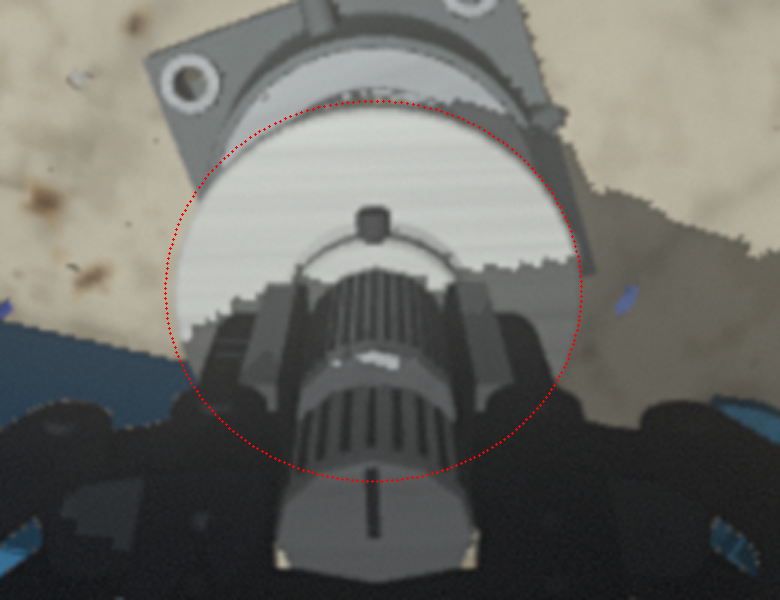

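View pics/s16.png

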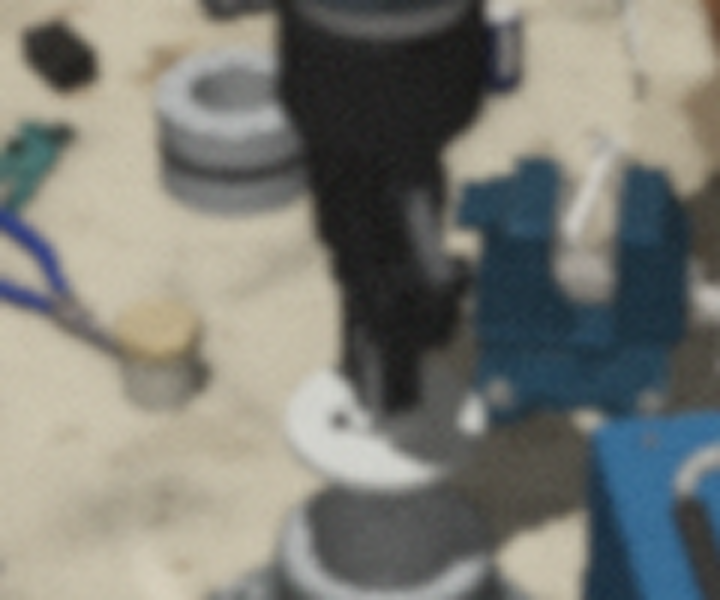

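Drawn out and held as before. I'll raise it and turn it broadside to the side camera to check the plungers.

Request:
drive_tool([
  [-1,[0,0,-30],[0,0,0]],
  [-1,[0,0,-30],[0,0,-0.12]],
  [-1,[0,0,-30],[0,0,-0.12]],
  [-1,[0,0,0],[0,0,-0.12]],
  [-1,[0,0,0],[0,0,-0.12]],
  [-1,[0,0,0],[0,0,-0.12]],
  [-1,[0,0,0],[0,0,-0.12]],
  [-1,[0,0,0],[0,0,-0.12]],
])

```text
time_s: 21.97
position: [0.4847, 0.2691, 0.2143]
eef_rot: [0.852, 0.523, -0.001, -0.0]
force: [-0.6, -0.2, -3.1]
gripper_width: 0.0225
```

Request:
drive_tool([
  [-1,[0,0,-30],[0,0,-0.12]],
  [-1,[0,0,-30],[0,0,-0.12]],
  [-1,[0,0,0],[0,0,-0.12]],
  [-1,[0,0,0],[0,0,0]],
  [-1,[0,0,0],[0,0,0]],
])

```text
time_s: 22.38
position: [0.4845, 0.269, 0.2742]
eef_rot: [0.748, 0.664, -0.001, -0.0]
force: [-0.5, -0.5, -3.6]
gripper_width: 0.0222
```

```bash
python3 -c "
from h import *
s=bot.state();print(s['position'],s['eef_rot'],s['joint_positions'])
im=get_image('side');p=s['position'];c=proj(im,np.array([[p[0],p[1],p[2]-.03]]))[0].astype(int);print(c)
save(im,'s17',(c[0]-40,c[1]-40,c[0]+40,c[1]+35),8)
for k in ('tip_a','tip_b','head_mid','gauge'): print(k,[(np.round(b['uv'],1),round(b['conf'],2)) for b in tip_of(im,k)])
o=p-[0,0,.0198]
M=R.from_quat(s['eef_rot']).as_matrix();y=M[:,1]
for h in (.021,.026,.032):
  q=proj(im,np.array([o+[0,0,-.024]+y*h,o+[0,0,-.024]-y*h]));print(h,q.round(1).tolist())
"
```

```text
[0.48454835 0.26896225 0.2742217 ] [ 7.47779430e-01  6.63946599e-01 -8.84880727e-04 -2.36634285e-04] [4.85238951e-01 2.71437548e-01 1.74678558e+00 4.15334860e-05
 1.12520109e+00 6.03848137e-01]
[323 220]
tip_a []
tip_b []
head_mid [(array([323.4, 226.1]), 0.71)]
gauge [(array([319.9, 216.4]), 0.81)]
0.021 [[313.5, 225.5], [332.8, 225.9]]
0.026 [[311.2, 225.4], [335.1, 226.0]]
0.032 [[308.5, 225.3], [337.9, 226.1]]
```

View pics/s17.png

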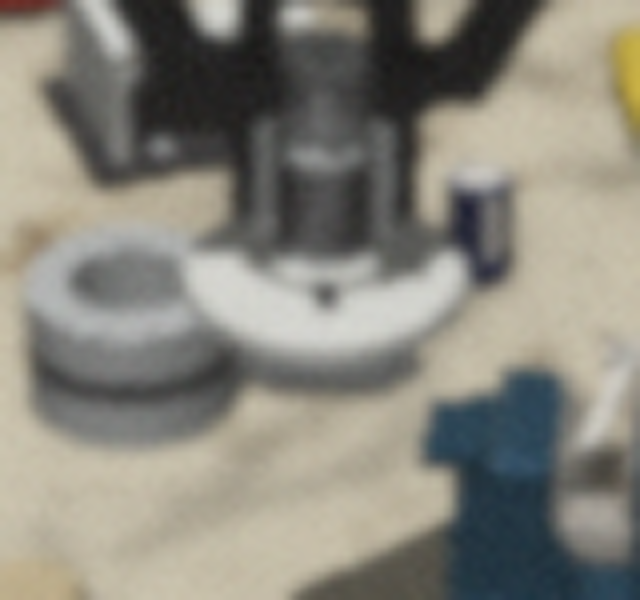

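Broadside, the head plus plungers span about cols 312.4–335.5, or 23.1 px. I'd expect 23.9 px for 52 mm and 19.3 px for 42 mm, so the plungers are out and locked. I'll carry it back.

Request:
drive_tool([
  [-1,[0,0,0],[0,0,0.12]],
  [-1,[0,0,0],[0,0,0.12]],
  [-1,[0,0,0],[0,0,0.12]],
  [-1,[0,0,0],[0,0,0.12]],
  [-1,[0,0,0],[0,0,0.12]],
  [-1,[0,0,0],[0,0,0.12]],
  [-1,[0,0,0],[0,0,0.12]],
  [-1,[0,0,0],[0,0,0.12]],
])

```text
time_s: 23.3
position: [0.4849, 0.2692, 0.2745]
eef_rot: [0.97, 0.242, -0.001, 0.0]
force: [-0.4, 0.4, -3.5]
gripper_width: 0.0225
```

Request:
drive_tool([
  [-1,[0,0,0],[0,0,0.12]],
  [-1,[0,0,0],[0,0,0.12]],
  [-1,[-8,20,0],[0,0,0]],
  [-1,[-14,33,0],[0,0,0]],
  [-1,[-15,36,0],[0,0,0]],
  [-1,[-15,36,0],[0,0,0]],
  [-1,[-15,36,0],[0,0,0]],
  [-1,[-15,36,0],[0,0,0]],
])

```text
time_s: 23.97
position: [0.4549, 0.0565, 0.2748]
eef_rot: [0.992, 0.127, -0.0, 0.0]
force: [0.5, -0.4, -3.1]
gripper_width: 0.0226
```

Request:
drive_tool([
  [-1,[-15,36,0],[0,0,0]],
  [-1,[-15,36,0],[0,0,0]],
  [-1,[-15,36,0],[0,0,0]],
  [-1,[-15,36,0],[0,0,0]],
  [-1,[-15,36,0],[0,0,0]],
  [-1,[-15,36,0],[0,0,0]],
  [-1,[-15,36,0],[0,0,0]],
  [-1,[-15,36,0],[0,0,0]],
])

```text
time_s: 24.63
position: [0.4116, -0.2528, 0.2749]
eef_rot: [0.992, 0.127, -0.0, -0.0]
force: [1.5, 0.2, -3.8]
gripper_width: 0.0227
```

Request:
drive_tool([
  [-1,[-14,33,0],[0,0,0]],
  [-1,[-8,20,0],[0,0,0]],
  [-1,[0,0,0],[0,0,0]],
  [-1,[0,0,0],[0,0,0]],
])

```text
time_s: 24.97
position: [0.404, -0.3086, 0.2745]
eef_rot: [0.992, 0.126, -0.0, -0.001]
force: [-0.1, 1.2, -3.0]
gripper_width: 0.0227
```

Request:
drive_tool([
  [-1,[0,-1.5,30],[0,0,-0.003]],
  [-1,[0,0,38],[0,0,0]],
  [-1,[0,0,38],[0,0,0]],
  [-1,[0,0,38],[0,0,0]],
  [-1,[0,0,28],[0,0,0]],
  [-1,[0,0,14.5],[0,0,0]],
  [-1,[0,0,0],[0,0,0]],
  [-1,[0,0,0],[0,0,0]],
])

```text
time_s: 25.63
position: [0.4041, -0.3051, 0.0883]
eef_rot: [0.992, 0.129, -0.001, -0.001]
force: [0.8, 0.5, -1.9]
gripper_width: 0.0227
```

```bash
python3 look.py w18; python3 -c "
from h import *
import pickle
s,i=pickle.load(open('w18.pkl','rb'));save(i,'w18c',(200,0,460,200),3)
p=s['position'];overlay(i,s,[((p[0],p[1],p[2]-.0198+.007),.038),((.4905,-.2843,.062),.038)],'w18c',(200,0,460,230),3)
im=get_image('side');save(im,'s18',(270,120,390,220),6)"
```

```text
25.6333 [ 0.4041 -0.3051  0.0883] [ 0.9916  0.1294 -0.0007 -0.0009] [-0.6703  0.4766  1.9758  0.0003  0.6915  0.6407] [ 0.759   0.4959 -1.921 ] 0.022742729767625484
yaw [ 0.9665  0.2567 -0.0012]
```

View pics/w18c.png

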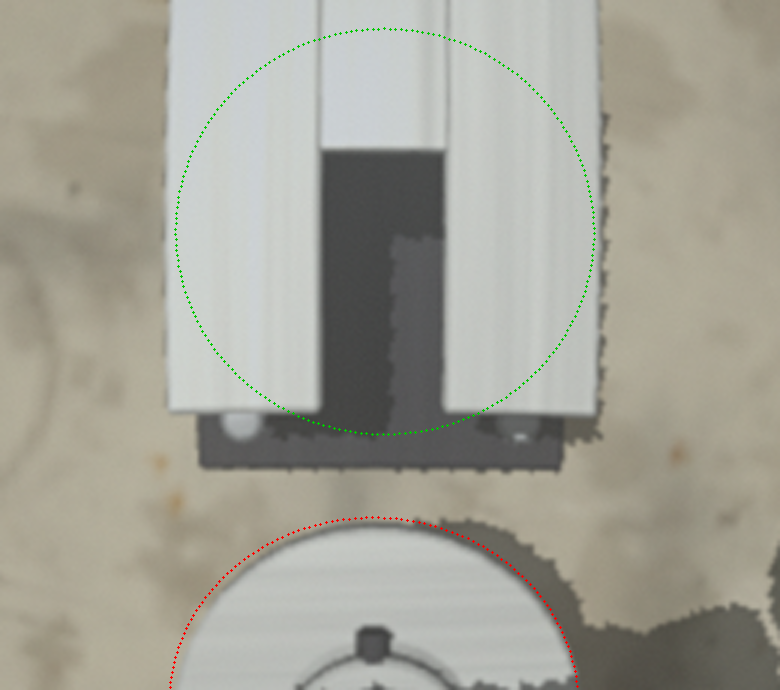

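View pics/s18.png

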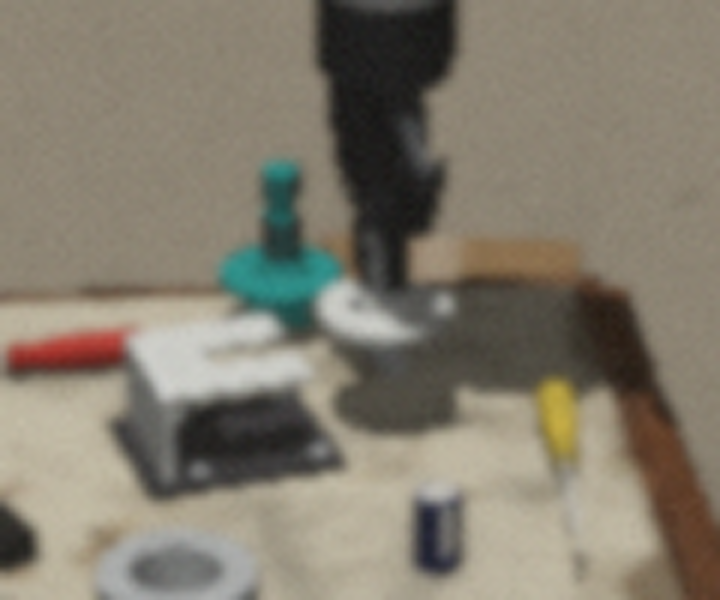

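Request:
drive_tool([
  [-1,[0,2,1],[0,0,0]],
  [-1,[14,0,0],[0,0,0]],
  [-1,[18,0,0],[0,0,0]],
  [-1,[18,0,0],[0,0,0]],
  [-1,[0,0,0],[0,0,0]],
  [-1,[0,0,0],[0,0,0]],
])

```text
time_s: 26.23
position: [0.4548, -0.2956, 0.0886]
eef_rot: [0.992, 0.13, 0.001, 0.001]
force: [0.6, 0.9, -3.3]
gripper_width: 0.0227
```

```bash
python3 look.py w19; python3 -c "
from h import *
import pickle
s,i=pickle.load(open('w19.pkl','rb'))
save(i,'w19c',(200,60,460,280),3)"
```

```text
26.2333 [ 0.4548 -0.2956  0.0886] [0.9916 0.1297 0.0009 0.0008] [-0.5983  0.5132  1.8995  0.      0.7265  0.7124] [ 0.5867  0.9455 -3.2628] 0.022708230485216616
yaw [0.9664 0.2572 0.0016]
```

View pics/w19c.png

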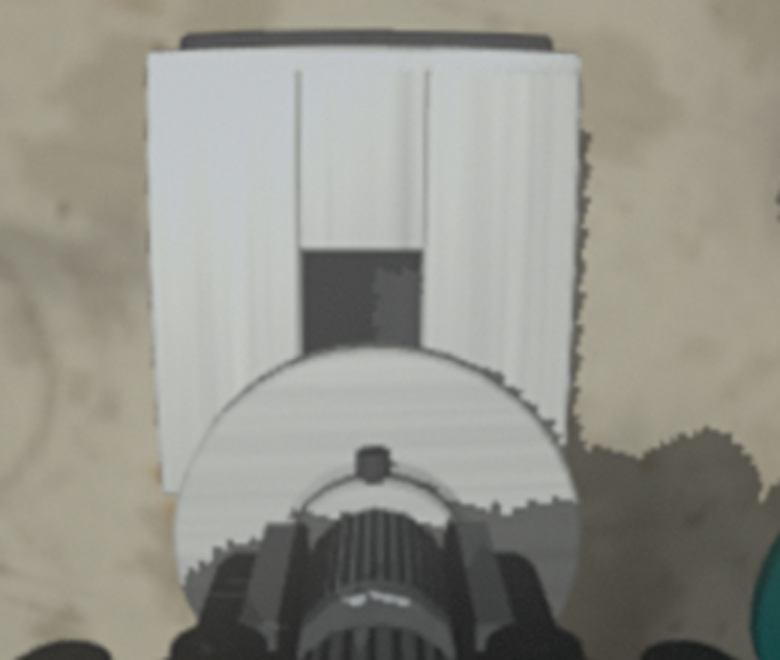

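Request:
drive_tool([
  [-1,[0,-2.3,1],[0,0,0]],
  [-1,[0,0,0],[0,0,0]],
  [-1,[10,0,0],[0,0,0]],
  [-1,[12,0,0],[0,0,0]],
  [-1,[10,0,0],[0,0,0]],
  [-1,[4,0,0],[0,0,0]],
  [-1,[0,0,0],[0,0,0]],
  [-1,[0,0,0],[0,0,0]],
])

```text
time_s: 26.95
position: [0.4876, -0.2838, 0.0865]
eef_rot: [0.992, 0.129, -0.0, -0.0]
force: [0.1, -0.4, -3.2]
gripper_width: 0.0223
```

```bash
python3 look.py w20; python3 -c "
from h import *
import pickle
s,i=pickle.load(open('w20.pkl','rb'))
overlay(i,s,[((.4905,-.2843,.073),.038)],'w20c',(200,100,460,320),3)"
```

```text
26.95 [ 0.4876 -0.2838  0.0865] [ 0.9916  0.1295 -0.0002 -0.0001] [-0.5482  0.5412  1.8499 -0.0001  0.7508  0.763 ] [ 0.079  -0.4227 -3.2482] 0.02229098282417199
yaw [ 0.9665  0.2568 -0.0003]
```

View pics/w20c.png

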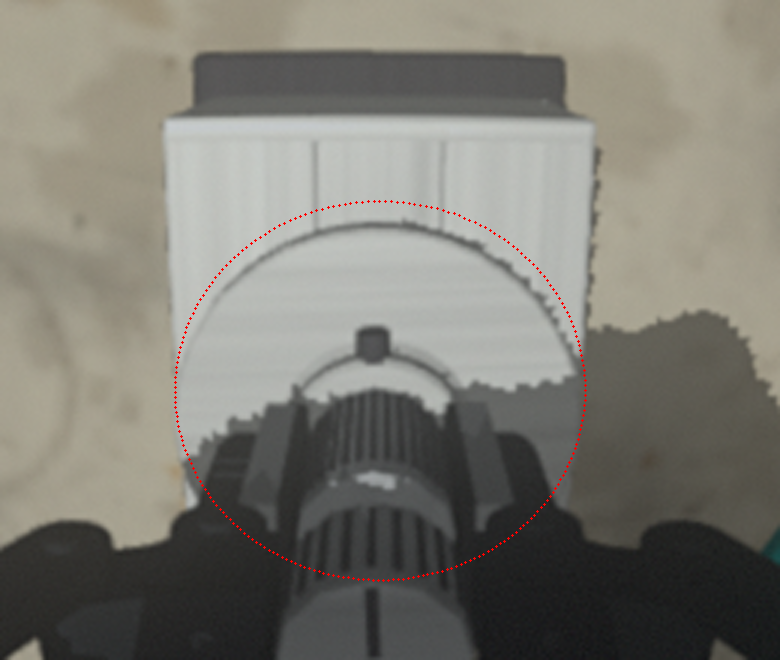

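Request:
drive_tool([
  [-1,[3.3,0,0],[0,0,0]],
  [-1,[0,0,2],[0,0,0]],
  [-1,[0,0,1.5],[0,0,0]],
  [-1,[0,0,0],[0,0,0]],
  [-1,[0,0,0],[0,0,0]],
])

```text
time_s: 27.42
position: [0.4902, -0.2832, 0.083]
eef_rot: [0.992, 0.129, -0.0, -0.0]
force: [-0.1, 0.1, -3.8]
gripper_width: 0.0228
```

Request:
drive_tool([
  [-1,[0,0,1],[0,0,0]],
  [-1,[0,0,0],[0,0,0]],
  [-1,[0,0,0],[0,0,0]],
])

```text
time_s: 27.67
position: [0.4904, -0.2833, 0.0821]
eef_rot: [0.992, 0.129, -0.0, -0.0]
force: [0.2, 0.3, -3.6]
gripper_width: 0.023
```

Request:
drive_tool([
  [-1,[0,0,1],[0,0,0]],
  [-1,[0,0,0],[0,0,0]],
  [-1,[0,0,0],[0,0,0]],
])

```text
time_s: 27.92
position: [0.4906, -0.2834, 0.0817]
eef_rot: [0.992, 0.129, 0.0, 0.0]
force: [-0.7, 0.1, 4.1]
gripper_width: 0.0227
```

Request:
drive_tool([
  [0.2,[0,0,0],[0,0,0]],
  [0.2,[0,0,0],[0,0,0]],
  [0.2,[0,0,0],[0,0,0]],
  [0.2,[0,0,0],[0,0,0]],
  [0.2,[0,0,-10],[0,0,0]],
  [0.2,[0,0,-25],[0,0,0]],
  [0.2,[0,0,-35],[0,0,0]],
  [0.2,[0,0,-35],[0,0,0]],
])

```text
time_s: 28.58
position: [0.4898, -0.2828, 0.1872]
eef_rot: [0.992, 0.129, -0.001, -0.001]
force: [0.2, 0.2, 0.4]
gripper_width: 0.0514
```

Request:
drive_tool([
  [0.5,[-20,0,-10],[0,0,0]],
  [0.5,[-25,0,0],[0,0,0]],
  [0.5,[-25,0,0],[0,0,0]],
  [0.5,[0,0,0],[0,0,0]],
  [0.5,[0,0,0],[0,0,0]],
  [0.5,[0,0,0],[0,0,0]],
])

```text
time_s: 29.08
position: [0.4234, -0.3015, 0.1969]
eef_rot: [0.992, 0.129, 0.001, 0.0]
force: [0.4, 0.9, 0.7]
gripper_width: 0.064
```

```bash
python3 look.py w21 gauge:.062 knob_grip:.126; python3 -c "
from h import *
import pickle
s,i=pickle.load(open('w21.pkl','rb'))
overlay(i,s,[((.4905,-.2843,.069),.038),((.4905,-.2843,.136),.012)],'w21c',(220,20,440,190),3)
im=get_image('side');save(im,'s21',(270,120,390,220),6)
im=get_image('top');save(im,'t21',(160,150,500,280),2.3)"
```

```text
29.0833 [ 0.4234 -0.3015  0.1969] [0.9917 0.1288 0.0006 0.0004] [-0.6417  0.3154  1.8899  0.0003  0.9349  0.6707] [0.4379 0.8877 0.7355] 0.06399628877704051
yaw [0.9668 0.2554 0.001 ]
gauge [326.6 113. ] 0.9 [ 0.489  -0.2864  0.062 ]
gauge [449.5 185.4] 0.85 [ 0.4561 -0.4195  0.062 ]
gauge [327.5 110.7] 0.7 [ 0.4912 -0.2866  0.062 ]
gauge [ 7.7 65.4] 0.69 [0.4849 0.1683 0.062 ]
  box [(array([418., 149., 492., 222.]), 0.74), (array([279.,  68., 372., 158.]), 0.72)]
knob_grip [322.9 111.3] 0.97 [ 0.4899 -0.2831  0.126 ]
knob_grip [477.1 202.9] 0.94 [ 0.4573 -0.4172  0.126 ]
knob_grip [ 7.8 66.5] 0.27 [0.485  0.0635 0.126 ]
  box [(array([418., 151., 495., 222.]), 0.97), (array([280.,  67., 368., 157.]), 0.61)]
```

View pics/w21c.png

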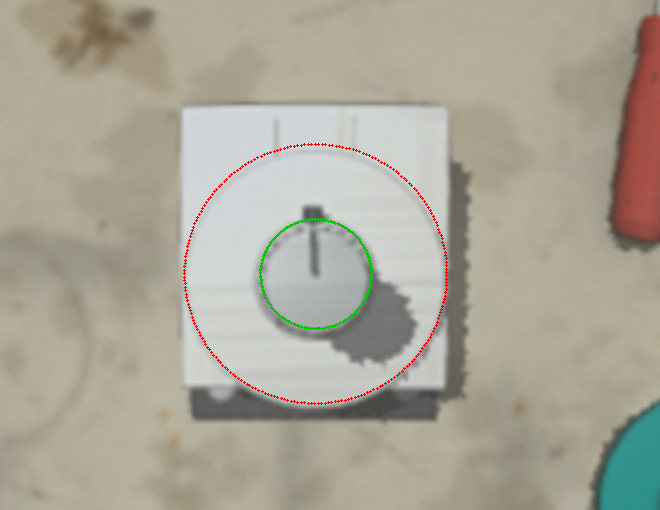

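View pics/s21.png

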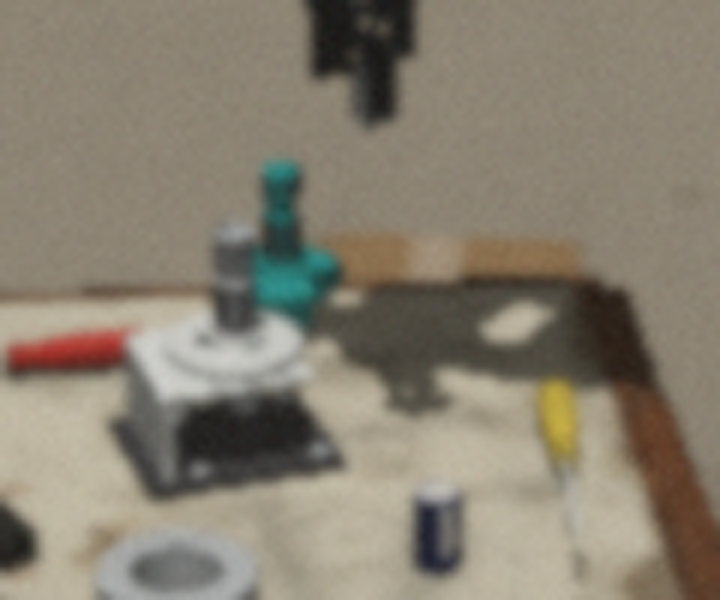

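View pics/t21.png

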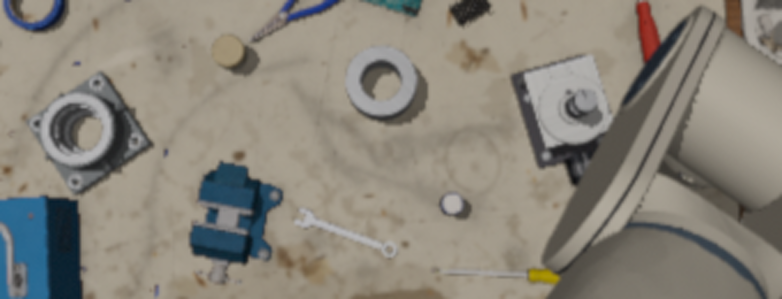

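The gauge hangs upright with its collar on the fork, concentric with the seat circle. The arm is clear, and the housing, sleeve, pot, capacitor and spanner stand where they were. Handing in.

```bash
python3 -c "
from workcell import bot
print(bot.hand_in())"
```

```text
the job is handed in; nothing more can be done
None
```

The bearing seat has been gauged and the gauge hangs upright in the forked rest, with its lock knob back at the clockwise stop. I handed the job in at about 29 s; no verdict was reported.

**What I did**
- **Out and in:** I took the steel gauge out through the slot and set it centrally in the housing's bore until the collar lay on the top face.
- **Gauging:** I pressed it down with about 9–16 N and turned the knob about 1.17 rad anticlockwise relative to the gauge. Then I turned it clockwise until the gauge began to turn along with it at the stop.
- **Back:** I drew the gauge out and hung it back in the rest.

**Last checks**
- **Bore size:** turned broadside to the side camera, the head and plungers spanned 23.1 px. Tips 52 mm apart should show as 23.9 px, and drawn in as about 19.3 px. That shows the plungers sprang out and held, but it is only good to about 2 mm, coarser than the 1.8 mm tolerance. The networks did not find the tips in that picture, so I could not confirm 52 mm more closely.
- **Place in the rest:** the collar lies on the seat circle to about 1 mm, it looks upright in the side view, and the arm is clear.
- **Other things:** the housing, sleeve, pot, capacitor and spanner look unmoved in the last top picture.

**Did not go as planned**
- During loosening the gauge turned about 0.2 rad with the knob, so I pressed harder and turned a little further.
- The gauge sat about 2 mm off centre in the bore after tightening.

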